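Tidy the cooking corner: bottles back in their lane, tools into the block

TASK

Tidy up after cooking: stand the three fallen bottles upright, cap up, in the free gaps of the narrow bottle lane beside the jar and the grinder that still stand there, and drop every cooking tool that lies on the chopping board handle-down into the oak utensil block, one tool to a well and right down to the bottom. The jar and the grinder must end up standing where they are now, and the mug is to be left alone.

Things in the scene. Friction and masses are not known exactly. Their poses are not given: they have to be found in the camera images.
- lane: the bottle lane: fixed dark steel tray, 62 x 390 mm outside, inner floor 52 x 380 mm, 6 mm above its origin, with a rail all round 5 mm thick and 18 mm high. Origin: centre of its underside; its length runs along y, x points across it, away from the robot. Jar and grinder stand in it and leave three gaps (both ends and the middle), each with room for a bottle and the fingers
- block: the utensil block: a fixed pale oak block 54 x 226 x 105 mm high with four square wells open at the top, in a row along its y axis. Origin: centre of its underside; x axis points away from the robot
- block_hole0 (a point): centre of the mouth of well 0 of the utensil block, level with the block's top (105 mm above the worktop); the well is 30 x 30 mm, straight down, 90 mm deep (its floor is 15 mm above the worktop); wells are 54 mm apart
- block_hole1 (a point): centre of the mouth of well 1 of the utensil block, level with the block's top (105 mm above the worktop); the well is 30 x 30 mm, straight down, 90 mm deep (its floor is 15 mm above the worktop); wells are 54 mm apart
- block_hole2 (a point): centre of the mouth of well 2 of the utensil block, level with the block's top (105 mm above the worktop); the well is 30 x 30 mm, straight down, 90 mm deep (its floor is 15 mm above the worktop); wells are 54 mm apart
- block_hole3 (a point): centre of the mouth of well 3 of the utensil block, level with the block's top (105 mm above the worktop); the well is 30 x 30 mm, straight down, 90 mm deep (its floor is 15 mm above the worktop); wells are 54 mm apart
- board: the chopping board on which the used tools lie: fixed dark wood, 190 x 330 x 15 mm thick. Origin: centre of its underside
- oil: dark green glass bottle with black cap; square body 42 x 42 x 90 mm, then shoulder and cap 25 mm across, 130 mm long in all, about 0.22 kg. Origin: centre of its base face; x axis runs from base to cap (up when it stands); y and z are square to its sides. Starts lying on one side on the worktop
- vinegar: brown glass bottle with brass cap; square body 42 x 42 x 90 mm, then shoulder and cap 25 mm across, 130 mm long in all, about 0.22 kg. Origin: centre of its base face; x axis runs from base to cap (up when it stands); y and z are square to its sides. Starts lying on one side on the worktop
- chilli: red bottle with white cap and yellow label; square body 42 x 42 x 90 mm, then shoulder and cap 25 mm across, 130 mm long in all, about 0.22 kg. Origin: centre of its base face; x axis runs from base to cap (up when it stands); y and z are square to its sides. Starts lying on one side on the worktop
- spoon: wooden spoon, pale wood with an oval head 34 mm wide and 10 mm thick, 180 mm long in all, about 0.06 kg. Handle: straight bar 130 mm long, 16 wide, 14 thick. Origin: centre of the handle's butt end; x axis runs from butt to head, y is its width, z its thickness. Starts flat on the chopping board; None if absent
- scraper: scraper: brown wooden handle, red head 36 mm wide and 8 mm thick, 180 mm long in all, about 0.06 kg. Handle: straight bar 130 mm long, 16 wide, 14 thick. Origin: centre of the handle's butt end; x axis runs from butt to head, y is its width, z its thickness. Starts flat on the chopping board; None if absent
- brush: pastry brush: black handle, steel ferrule, straw-coloured bristle head (rigid) 30 mm wide and up to 14 mm thick, 180 mm long in all, about 0.06 kg. Handle: straight bar 130 mm long, 16 wide, 14 thick. Origin: centre of the handle's butt end; x axis runs from butt to head, y is its width, z its thickness. Starts flat on the chopping board; None if absent
- turner: small turner: blue handle, black slotted head 36 mm wide and 6 mm thick, 180 mm long in all, about 0.06 kg. Handle: straight bar 130 mm long, 16 wide, 14 thick. Origin: centre of the handle's butt end; x axis runs from butt to head, y is its width, z its thickness. Starts flat on the chopping board; None if absent
- jar: amber spice jar with steel lid, 44 mm across, 100 mm tall, standing in the lane, loose. Origin: centre of its base; z axis up. It must stay standing in its place
- grinder: dark wooden pepper grinder, 42 mm across, 114 mm tall, standing in the lane, loose. Origin: centre of its base; z axis up. It must stay standing in its place
- mug: blue mug, 76 mm across, 85 mm tall, loose, to the right of the lane. Origin: centre of its base; z axis up. Leave it alone
Mind the look-alikes: they are no part of the job. Leave any blue look-alike of the oil alone. Of the things that look like the chilli, take the one that is farthest from the robot's base at the start.

How it is judged:
By the outcome, as a careful person would: the job done as asked, in the order asked, and still so for the second after the job is handed in, with the robot touching nothing.
Of spoon, scraper, brush, turner only 3 to 4 are there at a start; the rules pass over those that are not, and their reading is None.
At some moment in a run one of spoon, scraper, brush, turner may be knocked a few centimetres aside while the robot is not near it.
Once in a run the grip may slacken for a moment while it holds something.
It also fails if it takes over 210 s, if anything falls off the work surface, if the arm or the gripper's body presses on something with over 40 N, if the wrist force passes 120 N, or if a joint passes its speed limit or range.

ROBOT

A 6-joint arm with a two-finger parallel gripper is mounted at the origin on the work surface. World frame = base frame: x ahead of the robot, y to its left, z up, the work surface at z = 0. Lengths are in m, angles in degrees, forces in N, time in s.
With the tool pointing down it reaches from about 0.35 to 0.875 m from the base axis. Payload 4.2 kg.
Tool frame: the origin (TCP) lies on the centre line of the jaws, within the pads' length; the fingertips stand r.tip_extent ahead of it and the grasp point (between the pads) lies 11 mm behind it (r.tip_extent is the distance from the TCP to the fingertips, in m); z points along the fingers, y is the line along which they close (so a half turn about z gives the same grasp; the last joint's range is limited). The gripper opens to 87 mm and grips with 3 to 60 N. Pads are 19 mm wide; open, the fingers measure 117 mm over their backs; the gripper's body (75 mm by 190 mm) begins 51 mm behind the grasp point.
Start: joints at [89.53, 22.042, 0.453, 0, -68.411, -14.817], TCP at [0.165, 0.603, 0.231] pointing down, gripper open.
Joint ranges: [-179.83, 179.83], [-69.29, 118.12], [-61.27, 80.66], [-181.25, 117.63], [-171.15, -9.14], [-177.46, 177.46]. Speed limits (degrees/s): [159.86, 159.86, 180, 180, 180, 180].

INTERFACE

Orientations are given as a 3x3 rotation matrix whose columns are the frame's x, y, z axes.
In Python, from station import r gives the robot as it stands.
- The arm moves only by the shell command python3 -m jog 'ROWS'. ROWS is text: rows parted by semicolons, each of 5 numbers parted by spaces: the opening, from 0 (shut) to 1 (fully open), then the shift along the world's x, y, z in mm, then the turn about the world's z in degrees. In form: hand dx dy dz roll; .... A call has 1 to 5 rows; each row shifts and turns the commanded pose from where the row before left it; what a row does not reach is not made up. A row lasts 1/8 s, in which the tool goes at most 62.5 mm and 10.7 degrees, less where a joint would pass 70% of its speed; a pose out of reach is approached as far as the arm can. A call is refused whole if a number of a shift passes 62.5 or a number of a turn 10.7, either way. A call with a gripper value outside its range is refused whole. The fingers move at their own pace and stop on an object; the grip force is fixed at half the most. Time passes only in rows, so rows that do not move let the fingers close. It gives the time, the measured TCP pose, the force, the opening and the grip force at its end, in the units of the state.
- r.sense(): the state, without advancing time (a new reading comes with each control period).
- r.capture(name): name is "scene" or "side" or "wrist"; returns a dict with "pixels" (420x560x3 uint8, red, green, blue), "fovy" (degrees; the focal length in pixels is half the picture's height over the tangent of half this angle, whatever the lens; pixels are square), "cx", "cy" (the principal point, pixels), "origin" and "orientation" of the camera in the world; the wrist camera has in their place "T_tool_cam" (4x4, takes a point from camera to tool coordinates, whose origin is the TCP and whose axes are the flange's). Camera axes: x right, y down, z forward; pixel columns grow to the right and rows downward; lengths in m; the calibration is good to about 2 mm. A picture is of the moment at which its call begins: read the wrist's pose just before it. There is no depth.
- r.finish_job(): hands the job in; it is judged then, once.
The state is a dict: "time_s": time; "joints": joint angles; "joint_velocities": joint speeds; "effort": joint torques, N m; "tcp_pos": TCP position; "ee_rot": TCP orientation; "wrist_force": force on the tool from outside, world axes, zero at the start; "moment": the same for the moment, N m; "gripper_width": opening from 0.0 (shut) to 1.0 (fully open); "gripper_force": force on a finger pad.
Only numpy, scipy, OpenCV 4.12 (cv2) and the standard library are available. Lean on these libraries where they do the work, as an engineer would, in place of code of your own. Each camera call takes 0.05 s, during which the arm holds its last target. There are 200 camera calls.

## Working session

There is one attempt and no reset: what is moved stays moved. The work goes in short steps, Python scripts to look and compute and a shell command to move; the robot and the scene stay as the last step left them, time stands still between calls to the robot, and variables do not carry over. Pictures are saved under pics/ and viewed, at most 14 in all, crops included, and the job is handed in when it is done.

```bash
ls; mkdir -p pics
cat > h.py <<'E'
from station import r
import numpy as np, cv2
def shot(n,name):
    s=r.sense(); c=r.capture(n); cv2.imwrite(f'pics/{name}.png',c['pixels'][:,:,::-1]); c['s']=s
    if n=='wrist':
        T=np.eye(4);T[:3,:3]=s['ee_rot'];T[:3,3]=s['tcp_pos'];T=T@np.array(c['T_tool_cam']);c['origin']=T[:3,3];c['orientation']=T[:3,:3]
    np.save(f'pics/{name}.npy',c,allow_pickle=True); return c
def load(name): return np.load(f'pics/{name}.npy',allow_pickle=True).item()
def ray(c,u,v):
    f=c['pixels'].shape[0]/2/np.tan(np.radians(c['fovy']/2))
    d=np.array([(u-c['cx'])/f,(v-c['cy'])/f,1.]); return np.array(c['orientation'])@d
def pt(c,u,v,z):
    d=ray(c,u,v); o=np.array(c['origin']); return o+d*(z-o[2])/d[2]
def proj(c,p):
    f=c['pixels'].shape[0]/2/np.tan(np.radians(c['fovy']/2))
    q=np.array(c['orientation']).T@(np.array(p)-np.array(c['origin'])); return np.array([c['cx']+f*q[0]/q[2],c['cy']+f*q[1]/q[2]])
E
python3 - <<'E'
from h import *
for n in('scene','side','wrist'):
    c=shot(n,n+'0'); print(n,c['fovy'],c['cx'],c['cy'],np.round(c['origin'],3),np.round(c['orientation'],3).tolist())
s=r.sense();print(r.tip_extent,{k:np.round(v,3).tolist() for k,v in s.items()})
E
```

```text
pics
scene 54.18599879159914 278.27601354203244 212.63459688922921 [ 1.013 -0.357  0.995] [[0.488, 0.703, -0.516], [0.873, -0.395, 0.287], [-0.002, -0.591, -0.807]]
side 47.5126383926055 275.3163103183619 215.83030559224275 [-0.192 -0.708  1.164] [[0.696, -0.554, 0.457], [-0.718, -0.532, 0.448], [-0.005, -0.64, -0.768]]
wrist 70.19875367515696 281.7781339870182 212.54681833832095 [0.24  0.582 0.384] [[-0.264, -0.925, -0.272], [-0.964, 0.254, 0.074], [0.001, 0.282, -0.96]]
0.008 {'time_s': 0.15, 'joints': [89.53, 22.079, 0.399, -0.019, -68.412, -14.817], 'joint_velocities': [0.086, -0.145, 0.185, 0.107, 0.018, -0.078], 'effort': [-0.0, -39.105, 18.759, 4.222, 0.012, -0.0], 'tcp_pos': [0.165, 0.602, 0.23], 'ee_rot': [[0.965, -0.264, -0.0], [-0.264, -0.965, -0.002], [0.0, 0.002, -1.0]], 'wrist_force': [-0.212, -0.94, 0.075], 'moment': [-0.021, -0.021, -0.0], 'gripper_force': 0.0, 'gripper_width': 1.001}
```

View pics/scene0.png

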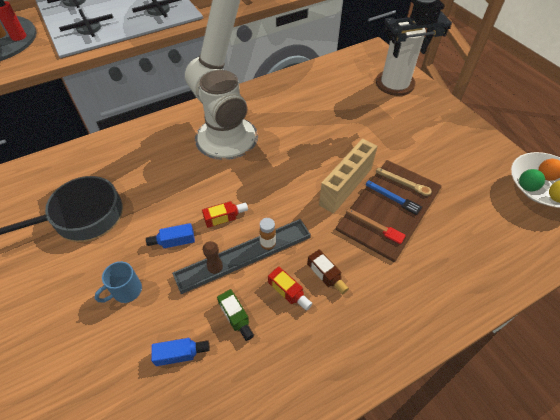

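View pics/side0.png

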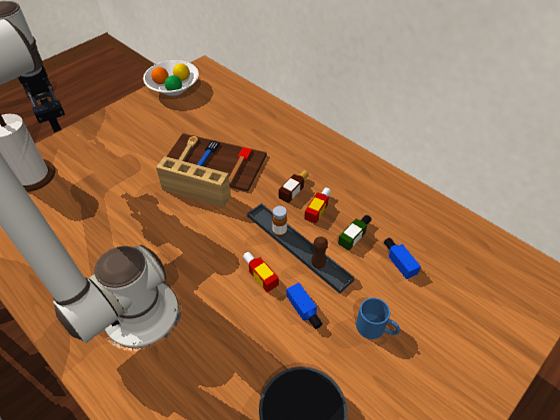

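```bash
cat > seg.py <<'E'
from h import *
def blobs(c,lo,hi,amin=25,roi=None):
    hsv=cv2.cvtColor(c['pixels'],cv2.COLOR_RGB2HSV)
    m=cv2.inRange(hsv,np.array(lo),np.array(hi))
    if roi: k=np.zeros_like(m);k[roi[1]:roi[3],roi[0]:roi[2]]=1;m*=k
    n,_,st,ce=cv2.connectedComponentsWithStats(m)
    return [(st[i,4],*np.round(ce[i],1),*st[i,:4]) for i in range(1,n) if st[i,4]>=amin]
E
python3 - <<'E'
from seg import *
R={'scene0':(130,130,450,370),'side0':(150,120,430,340)}
C={'yellow':((24,150,150),(34,255,255)),'white':((0,0,170),(179,70,255)),'red':((0,200,90),(6,255,255)),'green':((45,80,20),(80,255,140)),'blue':((105,150,60),(125,255,255)),'brownv':((0,80,20),(12,220,75)),'brass':((15,100,140),(24,190,255)),'dark':((0,0,0),(179,120,45)),'lane':((80,10,25),(125,120,110))}
for n in R:
    c=load(n)
    for k,(lo,hi) in C.items():
        print(n,k,[tuple(float(x) for x in b) for b in blobs(c,lo,hi,30,R[n])])
a=load('scene0')['pixels'][140:280,300:460];b=load('side0')['pixels'][125:215,150:330]
cv2.imwrite('pics/cropA.png',np.vstack([cv2.resize(a,(640,400),interpolation=2)[:,:,::-1][:300]*1, ]))
im=np.zeros((600,800,3),np.uint8)
L=load('scene0')['pixels'][200:350,150:350]; im=cv2.resize(L,(800,600),interpolation=cv2.INTER_CUBIC)
cv2.imwrite('pics/cropL.png',im[:,:,::-1])
cv2.imwrite('pics/cropB.png',cv2.resize(load('scene0')['pixels'][135:270,310:450],(622,600),interpolation=cv2.INTER_CUBIC)[:,:,::-1])
E
```

```text
scene0 yellow [(132.0, 217.1, 209.9, 209.0, 204.0, 17.0, 12.0), (186.0, 284.0, 280.4, 275.0, 272.0, 20.0, 18.0)]
scene0 white [(361.0, 213.4, 146.0, 198.0, 130.0, 41.0, 26.0), (61.0, 241.8, 206.1, 236.0, 203.0, 12.0, 7.0), (137.0, 266.8, 223.1, 260.0, 218.0, 15.0, 12.0), (201.0, 323.3, 263.1, 314.0, 255.0, 20.0, 18.0), (246.0, 231.0, 304.9, 221.0, 295.0, 21.0, 21.0), (82.0, 304.8, 300.9, 299.0, 296.0, 13.0, 11.0)]
scene0 red [(149.0, 230.7, 209.8, 224.0, 202.0, 13.0, 18.0), (98.0, 207.0, 217.0, 202.0, 208.0, 13.0, 19.0), (144.0, 394.0, 235.0, 385.0, 227.0, 19.0, 17.0), (93.0, 273.9, 274.0, 268.0, 267.0, 15.0, 18.0), (219.0, 293.9, 292.5, 284.0, 283.0, 19.0, 21.0)]
scene0 green [(86.0, 224.5, 295.7, 218.0, 290.0, 16.0, 14.0), (252.0, 238.4, 319.7, 227.0, 309.0, 21.0, 21.0)]
scene0 blue [(198.0, 385.5, 192.3, 366.0, 181.0, 39.0, 23.0), (652.0, 175.3, 235.6, 156.0, 224.0, 38.0, 24.0), (929.0, 173.0, 351.4, 152.0, 338.0, 45.0, 28.0)]
scene0 brownv [(114.0, 405.0, 187.9, 382.0, 177.0, 46.0, 22.0), (76.0, 381.9, 196.4, 365.0, 187.0, 31.0, 19.0), (45.0, 351.9, 219.0, 345.0, 214.0, 15.0, 11.
[... 1931 characters left out ...]
, 172.3, 230.0, 150.0, 37.0, 42.0), (36.0, 297.4, 188.3, 291.0, 181.0, 13.0, 19.0), (333.0, 319.0, 254.0, 312.0, 238.0, 16.0, 31.0)]
side0 brass [(787.0, 191.5, 166.8, 156.0, 136.0, 72.0, 50.0), (30.0, 303.4, 172.6, 299.0, 170.0, 10.0, 7.0)]
side0 dark [(54.0, 260.1, 209.4, 249.0, 205.0, 24.0, 10.0), (313.0, 316.5, 262.6, 248.0, 214.0, 106.0, 79.0), (34.0, 366.2, 219.4, 362.0, 217.0, 9.0, 7.0), (160.0, 302.6, 240.3, 287.0, 226.0, 28.0, 28.0), (46.0, 389.1, 242.5, 385.0, 238.0, 10.0, 10.0), (38.0, 157.9, 260.6, 150.0, 251.0, 15.0, 22.0), (97.0, 315.1, 321.1, 310.0, 315.0, 12.0, 14.0)]
side0 lane [(37.0, 212.5, 144.8, 208.0, 141.0, 10.0, 8.0), (1826.0, 302.5, 249.6, 248.0, 204.0, 106.0, 89.0)]
```

View pics/cropL.png

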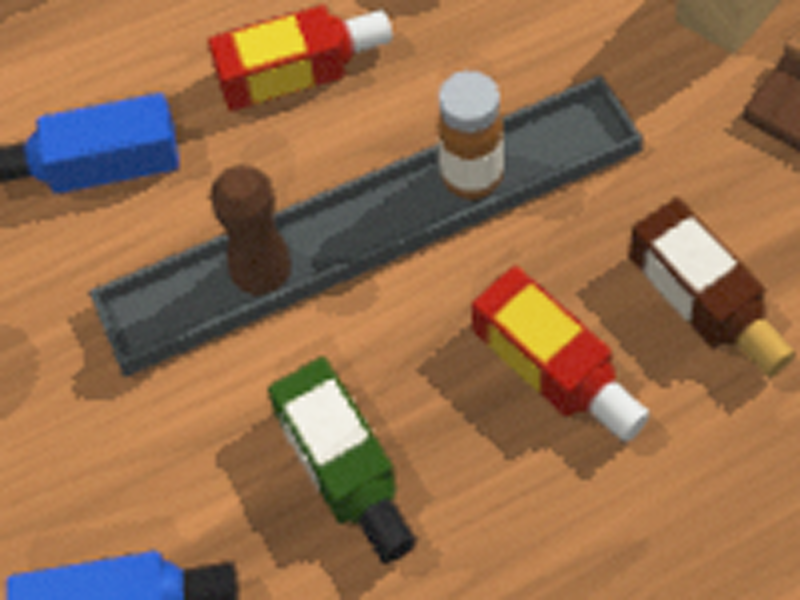

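View pics/cropB.png

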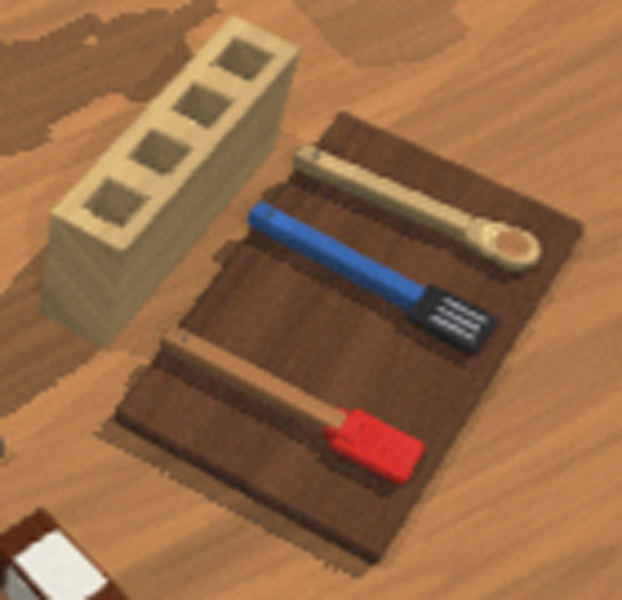

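Run:
```python
from h import *
c=load('scene0')
L=lambda u,v,z: pt(c,150+u/4,200+v/4,z)
B=lambda u,v,z: pt(c,310+u/4.443,135+v/4.443,z)
def q(n,P): P=np.array(P);print(n,np.round(P*1000).astype(int).tolist()); return P
def ang(a,b): d=b-a; print('   len',round(np.hypot(*d[:2])*1e3),'ang',round(np.degrees(np.arctan2(d[1],d[0])),1))
for n,a,b in[('oil',[(272,390),(323,360)],[(337,492),(392,465)]),('chilli',[(480,305),(518,270)],[(562,385),(610,345)]),('vin',[(637,236),(678,202)],[(710,320),(762,290)])]:
    P=q(n,[L(*x,.042) for x in a+b]); ang((P[0]+P[1])/2,(P[2]+P[3])/2)
for n,x in[('oilcap',(386,528)),('chcap',(619,410)),('vincap',(767,344))]: q(n,[L(*x,.03)])
P=q('lane',[L(*x,.018) for x in[(93,291),(125,363),(641,139),(600,79)]]); print(P.mean(0)); ang(P[0],P[3]);ang(P[1],P[2]);ang(P[0],P[1])
q('jar top',[L(470,98,.1)]);q('jarbase',[L(471,182,.006)]);q('gr top',[L(243,182,.106)]);q('gr base',[L(260,278,.006)])
P=q('wells',[B(*x,.105) for x in[(243,60),(204,106),(161,153),(116,202)]]);ang(P[0],P[3])
P=q('blocktop',[B(*x,.105) for x in[(237,17),(298,48),(122,248),(53,212)]]);ang(P[0],P[3]);ang(P[3],P[2]);print(P.mean(0))
for n,a,b in[('spoon',(303,155),(535,246)),('turner',(258,214),(485,338)),('scraper',(172,338),(414,462))]:
    P=q(n,[B(*a,.029),B(*b,.025)]);ang(*P)
P=q('board',[B(*x,.015) for x in[(343,113),(583,225),(375,557),(118,408)]])
# triangulated label/cap via side
s=load('side0')
def tri(p,q_):
    d1,d2=ray(c,*p),ray(s,*q_);o1,o2=np.array(c['origin']),np.array(s['origin'])
    t=np.linalg.lstsq(np.c_[d1,-d2],o2-o1,rcond=None)[0];a,b=o1+d1*t[0],o2+d2*t[1];return np.r_[(a+b)/2,np.linalg.norm(a-b)]
q('tri ylabel',[tri((284,280.4),(316,203.5))]);q('jarlid',[tri((266.8+.2,224.5),(279.1,210.4))]);q('vincap',[tri((341.8,284.9),(303.4,172.6))])
```

```text
oil [[559, -278, 42], [556, -241, 42], [639, -271, 42], [640, -235, 42]]
   len 82 ang 4.8
chilli [[571, -136, 42], [560, -102, 42], [645, -118, 42], [636, -78, 42]]
   len 78 ang 15.9
vin [[577, -21, 42], [568, 17, 42], [652, -13, 42], [651, 29, 42]]
   len 80 ang 7.2
oilcap [[668, -254, 30]]
chcap [[672, -93, 30]]
vincap [[680, 14, 30]]
lane [[424, -351, 18], [484, -351, 18], [500, 31, 18], [441, 33, 18]]
[ 0.46237133 -0.1594733   0.018     ]
   len 384 ang 87.4
   len 383 ang 87.5
   len 60 ang -0.5
jar top [[460, -83, 100]]
jarbase [[466, -87, 6]]
gr top [[451, -241, 106]]
gr base [[463, -248, 6]]
wells [[362, 305, 105], [384, 257, 105], [405, 208, 105], [425, 159, 105]]
   len 160 ang -66.6
blocktop [[326, 327, 105], [371, 345, 105], [459, 140, 105], [412, 119, 105]]
   len 226 ang -67.3
   len 51 ang 25.2
[0.39192134 0.23282394 0.105     ]
spoon [[404, 343, 29], [546, 433, 25]]
   len 169 ang 32.3
turner [[432, 282, 29], [590, 351, 25]]
   len 172 ang 23.6
scraper [[491, 169, 29], [643, 248, 25]]
   len 171 ang 27.4
board [[376, 404, 15], [543, 483, 15], [682, 189, 15], [513, 113, 15]]
tri ylabel [[599, -110, 42, 1]]
jarlid [[461, -84, 103, 2]]
vincap [[679, 15, 34, 0]]
```

```bash
R='x'
python3 -m jog '0.6 34 -39 0 1.5;0.6 34 -39 0 1.5;0.6 34 -39 0 1.5;0.6 34 -39 0 1.5;0.6 34 -39 0 1.5'
python3 -m jog '0.6 34 -39 0 1.5;0.6 34 -39 0 1.5;0.6 34 -39 0 1.5;0.6 34 -39 0 1.5;0.6 34 -39 0 1.5'
python3 -m jog '0.6 34 -39 0 1.5;0.6 34 -39 0 1.5;0.6 34 -39 0 1.5;0.6 34 -39 0 1.5;0.6 34 -39 0 1.5'
python3 - <<'E'
from h import *
c=shot('wrist','w1');print({k:np.round(v,3).tolist() for k,v in c['s'].items() if k in('time_s','tcp_pos','ee_rot','gripper_width','wrist_force')})
print(proj(c,[.68,.013,.021]))
E
```

```text
time_s: 0.78
tcp_pos: [0.3355, 0.4064, 0.2304]
ee_rot: [[0.991, -0.134, -0.0], [-0.134, -0.991, -0.0], [-0.0, 0.0, -1.0]]
wrist_force: [1.0, 0.7, 0.0]
gripper_width: 0.613
gripper_force: 0.0
time_s: 1.4
tcp_pos: [0.5056, 0.2114, 0.2304]
ee_rot: [[1.0, -0.004, -0.0], [-0.004, -1.0, -0.0], [-0.0, 0.0, -1.0]]
wrist_force: [1.2, 0.5, 0.6]
gripper_width: 0.597
gripper_force: 0.0
time_s: 2.02
tcp_pos: [0.6756, 0.0165, 0.2301]
ee_rot: [[0.992, 0.126, -0.001], [0.126, -0.992, -0.0], [-0.001, -0.0, -1.0]]
wrist_force: [0.8, 0.7, 0.3]
gripper_width: 0.597
gripper_force: 0.0
{'time_s': 2.025, 'tcp_pos': [0.676, 0.016, 0.23], 'ee_rot': [[0.992, 0.126, -0.001], [0.126, -0.992, -0.0], [-0.001, -0.0, -1.0]], 'wrist_force': [0.774, 0.733, 0.323], 'gripper_width': 0.597}
[285.27454159 186.87916853]
```

View pics/w1.png

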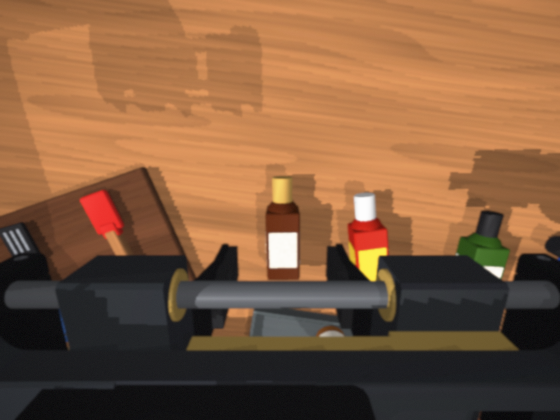

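```bash
python3 -m jog '0.6 0 -1 -60 0;0.6 0 0 -60 0;0.6 0 0 -60 0;0.6 0 0 -30 0;0.6 0 0 -8 0' | tail -5
python3 -m jog '0 0 0 0 0;0 0 0 0 0;0 0 0 0 0;0 0 0 0 0;0 0 0 0 0'
python3 -m jog '0 -1 0 12 0;0 -2 0 12 0;0 -3 0 12 0;0 0 0 0 0;0 0 0 0 0'
python3 - <<'E'
from h import *
for n in('scene','side','wrist'): shot(n,n+'2')
a=load('scene2')['pixels'][200:350,230:430];b=load('side2')['pixels'][120:270,230:430]
cv2.imwrite('pics/c2.png',np.hstack([cv2.resize(x,(400,300),interpolation=2) for x in(a,b)])[:,:,::-1])
E
```

```text
tcp_pos: [0.6729, 0.0166, 0.0096]
ee_rot: [[0.992, 0.125, -0.006], [0.125, -0.992, -0.001], [-0.006, 0.001, -1.0]]
wrist_force: [0.5, 0.7, 0.6]
gripper_width: 0.598
gripper_force: 0.0
time_s: 3.32
tcp_pos: [0.6755, 0.0169, 0.0139]
ee_rot: [[0.992, 0.126, 0.002], [0.126, -0.992, 0.0], [0.002, 0.0, -1.0]]
wrist_force: [-0.2, -0.3, 5.0]
gripper_width: 0.277
gripper_force: 29.9
time_s: 3.95
tcp_pos: [0.6684, 0.0169, 0.0484]
ee_rot: [[0.992, 0.125, -0.0], [0.125, -0.992, 0.0], [-0.0, -0.0, -1.0]]
wrist_force: [-0.1, -0.3, -3.1]
gripper_width: 0.277
gripper_force: 30.0
```

View pics/c2.png

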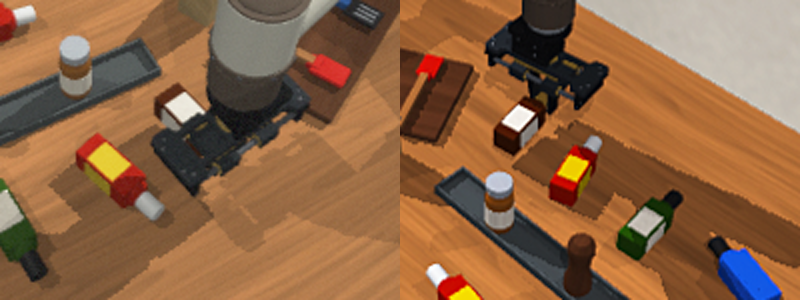

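```bash
python3 -m jog '0 -6 -1 20 0;0 -10 -1 20 0;0 -14 -2 20 0;0 -18 -2 20 0;0 -22 -3 20 0'|tail -5
python3 -m jog '0 -20 -3 10 0;0 0 0 0 0;0 0 0 0 0'
python3 - <<'E'
from h import *
for n in('scene','side','wrist'): shot(n,n+'3')
a=load('scene3')['pixels'][180:330,230:430];b=load('side3')['pixels'][80:230,230:430]
cv2.imwrite('pics/c3.png',np.hstack([cv2.resize(x,(400,300),interpolation=2) for x in(a,b)])[:,:,::-1])
E
```

```text
tcp_pos: [0.5981, 0.0078, 0.1512]
ee_rot: [[0.992, 0.126, 0.002], [0.126, -0.992, 0.001], [0.003, -0.0, -1.0]]
wrist_force: [1.3, -0.8, -1.9]
gripper_width: 0.275
gripper_force: 30.0
time_s: 5.1
tcp_pos: [0.579, 0.005, 0.1596]
ee_rot: [[0.992, 0.126, 0.002], [0.126, -0.992, 0.001], [0.002, -0.0, -1.0]]
wrist_force: [-0.1, -0.0, -3.4]
gripper_width: 0.277
gripper_force: 30.0
```

View pics/c3.png

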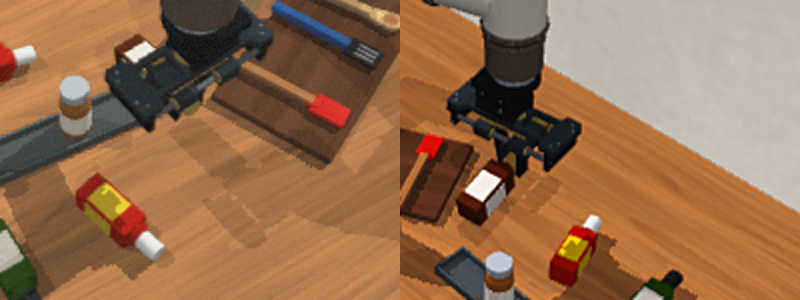

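```bash
python3 -m jog '0 24 3 -15 0;0 24 3 -15 0;0 20 2 -25 0;0 14 2 -30 0;0 10 1 -30 0'|tail -5
python3 -m jog '0 4 0 -20 0;0 2 0 -8 0;0 0 0 0 0;0.6 0 0 0 0;0.6 0 0 0 0'
python3 -m jog '0.6 0 0 40 0;0.6 0 0 60 0;0.6 -20 -2 60 0;0.6 -20 -3 40 0;0.6 0 0 0 0'
python3 - <<'E'
from h import *
c=shot('wrist','w4');print(c['s']['joints'],c['s']['tcp_pos'])
w=load('w1')
for v in (178,203,277): print(v,np.round(pt(w,283,v,.021 if v<200 else .042)*1e3))
E
```

```text
tcp_pos: [0.6716, 0.0159, 0.0415]
ee_rot: [[0.992, 0.126, -0.001], [0.126, -0.992, -0.0], [-0.001, 0.0, -1.0]]
wrist_force: [0.5, 0.2, -3.1]
gripper_width: 0.277
gripper_force: 30.0
time_s: 6.5
tcp_pos: [0.6772, 0.0159, 0.0168]
ee_rot: [[0.992, 0.126, 0.002], [0.126, -0.992, 0.0], [0.002, -0.0, -1.0]]
wrist_force: [0.5, -0.4, -0.2]
gripper_width: 0.426
gripper_force: 0.0
time_s: 7.12
tcp_pos: [0.638, 0.0109, 0.221]
ee_rot: [[0.992, 0.126, 0.011], [0.126, -0.992, 0.002], [0.011, -0.001, -1.0]]
wrist_force: [0.9, -0.0, -0.1]
gripper_width: 0.602
gripper_force: 0.0
[ 1.55115703e+01  2.33718478e+01  1.10760537e+00  5.96985290e-02
 -6.71172416e+01  8.17069313e+01] [0.63804476 0.01094649 0.22104835]
178 [691.  17.  21.]
203 [665.  14.  42.]
277 [568.   2.  42.]
```

View pics/w4.png

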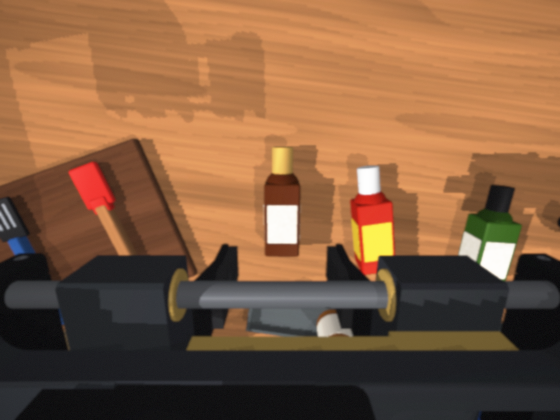

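Run:
```python
from h import *
w=load('w4');P=lambda u,v,z:np.round(pt(w,u,v,z)*1e3,1)
print('vin',P(282,147.5,.022),P(282,255.5,.042),P(264.5,255,.042),P(299,255,.042),P(266,183,.042),P(299,183,.042))
print('chi',P(368,167,.022),P(352,205,.042),P(391,202,.042),P(357,269,.042))
print('oil',P(500,185,.022),P(495,211,.042),P(520,235,.042))
```

```text
vin [692.3  17.9  22. ] [566.3   2.   42. ] [564.3  23.1  42. ] [569.5 -18.4  42. ] [652.2  31.1  42. ] [656.9  -6.   42. ]
chi [682.6 -85.7  22. ] [639.1 -70.3  42. ] [ 648.3 -114.1   42. ] [560.1 -91.7  42. ]
oil [ 681.4 -247.2   22. ] [ 652.9 -236.2   42. ] [ 628.1 -274.9   42. ]
```

```bash
python3 -m jog '0.65 2 0 -60 0;0.65 2 0 -60 0;0.65 2 0 -50 0;0.65 1 0 -30 0;0.65 0 1 -7 0'|tail -5
python3 -m jog '0 0 0 0 0;0 0 0 0 0;0 0 0 0 0;0 0 0 0 0'
python3 -m jog '0 0 0 40 0;0 0 0 50 0;0 0 0 50 0;0 0 0 45 0'|tail -5
python3 -m jog '0 -36 17 0 2;0 -36 17 0 2;0 -36 17 0 2;0 -36 17 0 2'|tail -5
python3 -m jog '0 -36 17 0 2;0 -36 17 0 2;0 -36 17 0 2;0 -40 18 0 2;0 0 0 0 0'
python3 - <<'E'
from h import *
for n in('scene','side'): shot(n,n+'5')
a=load('scene5')['pixels'][80:280,230:430];b=load('side5')['pixels'][50:250,130:330]
cv2.imwrite('pics/c5.png',np.hstack([cv2.resize(x,(400,400),interpolation=2) for x in(a,b)])[:,:,::-1])
E
```

```text
tcp_pos: [0.6428, 0.0107, 0.0083]
ee_rot: [[0.992, 0.128, -0.006], [0.128, -0.992, -0.004], [-0.006, 0.003, -1.0]]
wrist_force: [-11.1, -3.4, 36.5]
gripper_width: 0.65
gripper_force: 18.0
time_s: 8.3
tcp_pos: [0.6445, 0.012, 0.0085]
ee_rot: [[0.992, 0.126, 0.001], [0.126, -0.992, -0.0], [0.001, 0.0, -1.0]]
wrist_force: [-0.6, 0.0, 6.9]
gripper_width: 0.481
gripper_force: 31.0
tcp_pos: [0.6432, 0.0119, 0.1925]
ee_rot: [[0.992, 0.125, -0.003], [0.125, -0.992, 0.0], [-0.003, -0.0, -1.0]]
wrist_force: [0.2, 0.5, -3.8]
gripper_width: 0.481
gripper_force: 30.0
tcp_pos: [0.4973, 0.0799, 0.1905]
ee_rot: [[0.965, 0.262, -0.005], [0.262, -0.965, -0.001], [-0.005, -0.0, -1.0]]
wrist_force: [2.9, 1.2, -4.6]
gripper_width: 0.468
gripper_force: 30.0
time_s: 9.93
tcp_pos: [0.3498, 0.1491, 0.1923]
ee_rot: [[0.917, 0.398, -0.001], [0.398, -0.917, -0.0], [-0.001, -0.0, -1.0]]
wrist_force: [0.1, -0.3, 0.5]
gripper_width: 0.054
gripper_force: 0.0
```

View pics/c5.png

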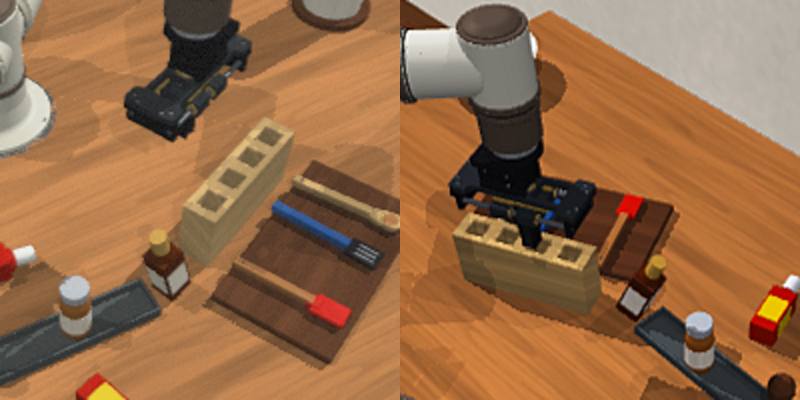

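```bash
python3 -m jog '0.6 0 0 0 0;0.6 0 0 0 0;0.6 0 0 0 0;0.6 0 0 0 0'|tail -2
python3 - <<'E'
from h import *
for n in('scene','side'): shot(n,n+'6')
a=load('scene6')['pixels'][160:280,270:390];b=load('side6')['pixels'][140:260,200:320]
cv2.imwrite('pics/c6.png',np.hstack([cv2.resize(x,(400,400),interpolation=2) for x in(a,b)])[:,:,::-1])
E
```

```text
gripper_width: 0.39
gripper_force: 0.0
```

View pics/c6.png

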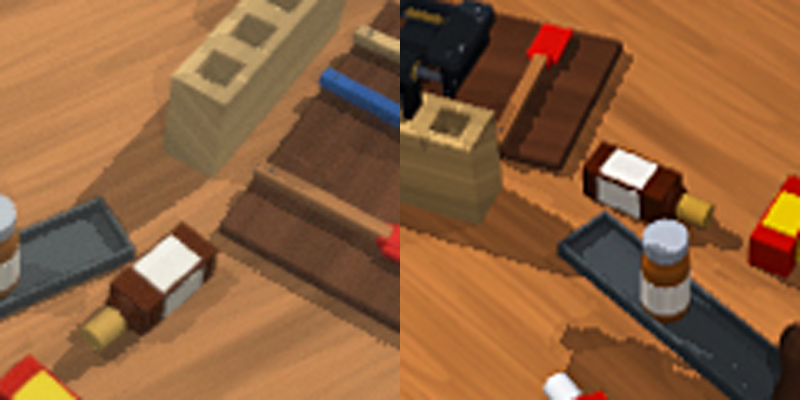

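```bash
cat >> seg.py <<'E'
HS={'oil':((45,80,20),(80,255,140)),'vinegar':((0,120,20),(12,225,78)),'chilli':((0,200,90),(6,255,255))}
def warp(c,x0,x1,y0,y1,z,res=.0005):
    """orthophoto of plane z: rows = +x downwards, cols = y increasing"""
    P=np.float32([[x0,y0,z],[x1,y0,z],[x1,y1,z],[x0,y1,z]]); src=np.float32([proj(c,p) for p in P])
    w,h=int((y1-y0)/res),int((x1-x0)/res)
    return cv2.warpPerspective(c['pixels'],cv2.getPerspectiveTransform(src,np.float32([[0,0],[0,h],[w,h],[w,0]])),(w,h))
E
python3 - <<'E'
from seg import *
c=load('scene6');s=load('side6')
A=lambda u,v,z:np.round(pt(c,270+u*.3,160+v*.3,z)*1e3,1)
B=lambda u,v,z:np.round(pt(s,200+(u-400)*.3,140+v*.3,z)*1e3,1)
for n,f,q in[('sc',A,[(180,227),(216,252),(112,283),(150,311),(169,264)]),('sd',B,[(602,144),(588,165)])]:
    print(n,[f(*x,.042).tolist() for x in q])
print('label side',B(628,170,.042),'tip scene',A(88,341,.015),A(92,330,.03),'tip side',B(711,212,.02))
E
```

```text
sc [[512.8, 67.1, 42.0], [548.5, 79.5, 42.0], [532.0, -11.3, 42.0], [569.5, 1.6, 42.0], [539.3, 39.2, 42.0]]
sd [[540.3, 76.9, 42.0], [511.3, 66.8, 42.0]]
label side [533.3  34.5  42. ] tip scene [556.2 -47.4  15. ] [556.  -44.2  30. ] tip side [563.6 -46.6  20. ]
```

```bash
python3 -m jog '0.7 20 -15 0 -9.9;0.7 20 -15 0 -9.9;0.7 20 -15 0 -9.9;0.7 20 -15 0 -9.9;0.7 20 -15 0 -9.9'|tail -5
python3 -m jog '0.7 20 -15 0 -9.9;0.7 20 -15 0 -9.9;0.7 20 -15 0 -9.9;0.7 20 -15 0 -9.9;0.7 20 -15 0 -9.9'
python3 - <<'E'
from seg import *
c=shot('wrist','w7'); print(c['s']['joints'],c['s']['tcp_pos'])
hsv=cv2.cvtColor(c['pixels'],cv2.COLOR_RGB2HSV)
for n,lo,hi in[('brown',(0,120,20),(12,225,90)),('brass',(15,100,120),(26,210,255)),('white',(0,0,150),(179,60,255))]:
    print(n,[tuple(float(x) for x in b) for b in blobs(c,lo,hi,100,(200,100,360,290))])
print(proj(c,[.5627,-.0516,.021]),proj(c,[.529,.077,.042]))
E
```

```text
tcp_pos: [0.4527, 0.0734, 0.1928]
ee_rot: [[0.894, -0.448, 0.0], [-0.448, -0.894, -0.0], [0.0, -0.0, -1.0]]
wrist_force: [0.3, 0.8, 0.2]
gripper_width: 0.699
gripper_force: 0.0
time_s: 11.88
tcp_pos: [0.5527, -0.0016, 0.1926]
ee_rot: [[0.24, -0.971, -0.0], [-0.971, -0.24, -0.0], [0.0, 0.0, -1.0]]
wrist_force: [0.3, 0.3, -0.2]
gripper_width: 0.705
gripper_force: 0.0
[ 1.66383709e+01  1.68198162e+01 -1.30762127e+01  1.64640817e-04
 -6.01190469e+01 -2.74964851e+00] [ 0.55265921 -0.00162586  0.19263491]
brown [(427.0, 287.3, 193.9, 270.0, 186.0, 37.0, 15.0)]
brass [(104.0, 262.6, 101.8, 239.0, 100.0, 50.0, 4.0), (167.0, 264.5, 108.7, 242.0, 107.0, 46.0, 5.0), (717.0, 287.7, 170.9, 276.0, 156.0, 24.0, 32.0)]
white [(1334.0, 288.2, 240.0, 272.0, 220.0, 33.0, 41.0)]
[284.25700406 150.35724824] [285.84020828 271.53891261]
```

```bash
python3 -m jog '0.7 -4 2 -50 0;0.7 0 0 -50 0;0.7 0 0 -40 0;0.7 0 0 -20 0;0.7 0 0 -10 0'|tail -5
python3 -m jog '0.7 0 0 -6 0;0.7 0 0 0 0'|tail -5
python3 -m jog '0 0 0 0 0;0 0 0 0 0;0 0 0 0 0;0 0 0 0 0;0 0 0 0 0'
```

```text
tcp_pos: [0.5474, 0.0008, 0.0215]
ee_rot: [[0.246, -0.969, -0.002], [-0.969, -0.246, -0.001], [0.0, 0.002, -1.0]]
wrist_force: [-0.2, 0.3, 0.1]
gripper_width: 0.7
gripper_force: 0.0
tcp_pos: [0.5483, 0.001, 0.0172]
ee_rot: [[0.246, -0.969, 0.001], [-0.969, -0.246, 0.0], [0.0, -0.001, -1.0]]
wrist_force: [0.6, 0.1, 0.1]
gripper_width: 0.697
gripper_force: 0.0
time_s: 13.42
tcp_pos: [0.5475, 0.0007, 0.0172]
ee_rot: [[0.246, -0.969, -0.001], [-0.969, -0.246, -0.0], [0.0, 0.001, -1.0]]
wrist_force: [-3.4, -0.6, 6.1]
gripper_width: 0.486
gripper_force: 29.8
```

```bash
python3 -m jog '0 0 0 30 0;0 0 0 40 0;0 0 0 45 0;0 0 0 40 0;0 0 0 20 0'|tail -2
python3 -m jog '0 -15 28 0 1;0 -22 38 0 1;0 -22 38 0 1;0 -22 38 0 1;0 -22 38 0 1'|tail -2
python3 -m jog '0 -22 38 0 1;0 -22 38 0 1;0 -22 38 0 1;0 -22 38 0 1;0 -16 28 0 0'|tail -2
python3 -m jog '0 -8 15 0 0;0 0 0 -20 0;0 0 0 -20 0;0 0 0 0 0'
```

```text
gripper_width: 0.479
gripper_force: 29.8
gripper_width: 0.477
gripper_force: 29.8
gripper_width: 0.478
gripper_force: 29.8
time_s: 15.8
tcp_pos: [0.3324, 0.3743, 0.15]
ee_rot: [[0.393, -0.919, -0.002], [-0.919, -0.393, -0.004], [0.003, 0.004, -1.0]]
wrist_force: [-0.3, 0.3, -3.5]
gripper_width: 0.481
gripper_force: 29.8
```

```bash
python3 -m jog '0 0 0 -20 0;0 0 0 -15 0;0 0 0 0 0'|grep -E 'pos|force'
python3 -m jog '0 0 0 -5 0;0 0 0 -5 0;0 0 0 -4 0'|grep -E 'pos|force'
python3 -m jog '0 0 0 -4 0;0 0 0 -4 0;0 0 0 0 0'|grep -E 'pos|force|width'
python3 - <<'E'
from h import *
for n in('scene','side'): shot(n,n+'8')
a=load('scene8')['pixels'][60:210,270:420];b=load('side8')['pixels'][60:210,100:250]
cv2.imwrite('pics/c8.png',np.hstack([cv2.resize(x,(400,400),interpolation=2) for x in(a,b)])[:,:,::-1])
E
```

```text
tcp_pos: [0.3331, 0.3754, 0.1166]
wrist_force: [-0.6, 0.2, -2.1]
gripper_force: 29.8
tcp_pos: [0.334, 0.3782, 0.1042]
wrist_force: [0.3, 4.2, 1.7]
gripper_force: 30.0
tcp_pos: [0.3328, 0.3761, 0.0944]
wrist_force: [-0.7, 4.7, 1.4]
gripper_width: 0.479
gripper_force: 30.0
```

View pics/c8.png

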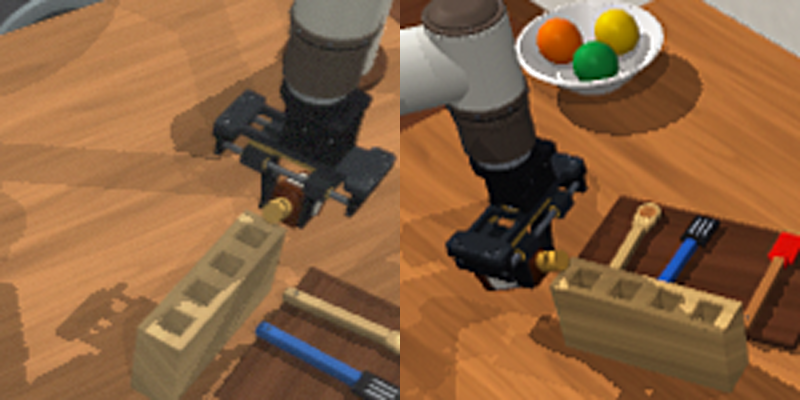

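```bash
python3 -m jog '0 1 -2 -5 0;0 1 -3 -4 0;0 1 -3 -2 0'|grep -E 'pos|force'
python3 -m jog '0 1 -3 -4 0;0 1 -3 -3 0;0 0 0 0 0'|grep -E 'pos|force|width'
python3 -m jog '0 1 -3 1 0;0 1 -3 2 0;0 1 -3 2 0'|grep -E 'pos|force|width'
python3 -m jog '0 1 -2 0 0;0 0 0 0 0'|grep -E 'pos|force|width'
```

```text
tcp_pos: [0.3356, 0.3684, 0.0834]
wrist_force: [-2.9, 6.3, -0.1]
gripper_force: 30.0
tcp_pos: [0.3377, 0.3618, 0.0764]
wrist_force: [-0.1, 5.0, -0.3]
gripper_width: 0.479
gripper_force: 30.0
tcp_pos: [0.3405, 0.3544, 0.0815]
wrist_force: [-4.1, 9.9, -2.4]
gripper_width: 0.481
gripper_force: 30.0
tcp_pos: [0.3415, 0.3521, 0.0817]
wrist_force: [-3.8, 6.8, -0.2]
gripper_width: 0.475
gripper_force: 30.0
```

```bash
python3 -m jog '0 0 0 4 0;0 -4 9 2 0;0 -4 9 0 0;0 -2 4 0 0'|grep -E 'pos|force'
cat >> seg.py <<'E'
def tri(c,p,s,q):
    d1,d2=ray(c,*p),ray(s,*q);o1,o2=np.array(c['origin']),np.array(s['origin'])
    t=np.linalg.lstsq(np.c_[d1,-d2],o2-o1,rcond=None)[0];a,b=o1+d1*t[0],o2+d2*t[1];return np.round(np.r_[(a+b)/2,np.linalg.norm(a-b)]*1e3,1)
E
python3 - <<'E'
from seg import *
def near(n):
    c=shot(n,n+'9');t=c['s']['tcp_pos'];out=[]
    u,v=proj(c,t); roi=[int(max(0,u-60)),int(max(0,v-60)),int(u+60),int(v+60)]
    for k,(lo,hi) in {'brass':((15,100,110),(26,230,255)),'brown':((0,120,15),(12,230,90)),'white':((0,0,150),(179,60,255))}.items():
        print(n,k,np.round([u,v]),[tuple(float(x) for x in b) for b in blobs(c,lo,hi,15,roi)])
near('scene');near('side')
E
```

```text
tcp_pos: [0.3314, 0.3725, 0.0872]
wrist_force: [-0.4, 0.3, -3.4]
gripper_force: 30.0
scene brass [375. 139.] [(59.0, 376.3, 132.3, 372.0, 128.0, 9.0, 11.0), (1736.0, 347.6, 172.2, 316.0, 139.0, 61.0, 60.0), (294.0, 405.3, 181.2, 376.0, 167.0, 56.0, 28.0)]
scene brown [375. 139.] [(19.0, 406.8, 91.8, 403.0, 89.0, 10.0, 6.0), (64.0, 375.0, 140.0, 368.0, 134.0, 15.0, 11.0), (21.0, 401.7, 169.9, 399.0, 168.0, 6.0, 5.0), (37.0, 384.5, 178.8, 377.0, 175.0, 16.0, 8.0), (78.0, 407.9, 189.4, 393.0, 182.0, 32.0, 17.0), (18.0, 370.4, 190.6, 366.0, 188.0, 10.0, 6.0), (18.0, 379.6, 195.8, 375.0, 193.0, 10.0, 6.0)]
scene white [375. 139.] []
side brass [150. 161.] [(765.0, 186.3, 166.1, 156.0, 136.0, 54.0, 50.0), (273.0, 187.3, 185.5, 159.0, 177.0, 51.0, 18.0), (21.0, 167.2, 185.0, 161.0, 183.0, 14.0, 5.0)]
side brown [150. 161.] [(248.0, 178.5, 146.8, 167.0, 134.0, 24.0, 25.0), (274.0, 196.9, 150.5, 185.0, 138.0, 25.0, 26.0), (44.0, 207.1, 162.8, 203.0, 156.0, 7.0, 12.0), (19.0, 150.6, 177.6, 146.0, 174.0, 12.0, 8.0)]
side white [150. 161.] []
```

```bash
python3 - <<'E'
from seg import *
c=load('scene9'); t=np.array(c['s']['tcp_pos']); u=np.array([.39,-.92,0])
for ph in(0,10,20,30):
    a=np.radians(ph); G=t+[0,0,.004]; d=np.array([0,0,1])*np.cos(a)+u*np.sin(a)
    print(ph,proj(c,G+.037*d),proj(c,G+.0*d), 'body low',proj(c,G-.08*d))
E
python3 -m jog '0 0 0 -4 0;0 0 0 -3 0;0 0 0 0 0'|grep -E 'pos|force'
python3 -m jog '0 0 0 -2 0;0 0 0 0 0'|grep -E 'pos|force'
python3 -m jog '0 0 0 -2 0;0 0 0 0 0'|grep -E 'pos|force'
```

```text
0 [377.77572335 129.30712742] [375.50100309 138.18549734] body low [370.92528966 156.04478194]
10 [376.69316741 130.58467549] [375.50100309 138.18549734] body low [373.11737235 153.38269145]
20 [375.56988866 132.10356348] [375.50100309 138.18549734] body low [375.3637805  150.30093353]
30 [374.44260644 133.81482312] [375.50100309 138.18549734] body low [377.60675764 146.88126095]
tcp_pos: [0.332, 0.3726, 0.0806]
wrist_force: [-0.1, 0.9, -2.9]
gripper_force: 30.0
tcp_pos: [0.3322, 0.3727, 0.08]
wrist_force: [-1.2, -1.8, 7.0]
gripper_force: 30.0
tcp_pos: [0.3325, 0.3726, 0.0797]
wrist_force: [-3.6, -6.0, 17.1]
gripper_force: 30.0
```

```bash
python3 -m jog '0 -2 6 0 0;0 -2 6 0 0;0 0 0 0 0'|grep -E 'pos|force'
python3 -m jog '0 -2 6 -1 0;0 -2 6 -1 0;0 0 0 0 0'|grep -E 'pos|force'
python3 -m jog '0 0 0 -1 0;0 0 0 0 0;0 0 0 0 0'|grep -E 'pos|force|rot'
python3 - <<'E'
from seg import *
c=shot('scene','scene10'); t=np.array(c['s']['tcp_pos']); u=np.array([.39,-.92,0])
for ph in(-10,0,10,20):
    a=np.radians(ph); G=t+[0,0,.004]; d=np.array([0,0,1])*np.cos(a)+u*np.sin(a)
    print(ph,proj(c,G+.037*d))
uv=proj(c,t).astype(int);print([b[:3] for b in blobs(c,(15,100,110),(26,230,255),15,[uv[0]-40,uv[1]-40,uv[0]+40,uv[1]+10])])
E
```

```text
tcp_pos: [0.3285, 0.3842, 0.0807]
wrist_force: [-4.7, -7.9, 23.6]
gripper_force: 30.1
tcp_pos: [0.3238, 0.3974, 0.0794]
wrist_force: [-9.7, -5.3, 27.0]
gripper_force: 30.2
tcp_pos: [0.3239, 0.3975, 0.0793]
ee_rot: [[0.396, -0.918, 0.001], [-0.918, -0.396, 0.001], [-0.0, -0.002, -1.0]]
wrist_force: [-11.9, -5.5, 33.8]
gripper_force: 30.3
-10 [383.23313759 126.09063344]
0 [382.25197165 127.06718306]
10 [381.19309713 128.32283241]
20 [380.09065685 129.81819874]
[(np.int32(25), np.float64(384.2), np.float64(122.2)), (np.int32(15), np.float64(381.3), np.float64(127.3)), (np.int32(87), np.float64(363.9), np.float64(142.8))]
```

```bash
python3 -m jog '0 0 0 30 0;0 0 0 40 0;0 0 0 40 0;0 0 0 25 0;0 0 0 0 0'|grep -E 'pos|force'
python3 -m jog '0 10 -30 0 -2;0 15 -43 0 -3;0 15 -43 0 -3;0 15 -43 0 -3;0 15 -43 0 -3'|grep -E 'pos|width'
python3 -m jog '0 15 -43 0 -3;0 15 -43 0 -3;0 15 -43 0 -3;0 15 -43 0 -2;0 10 -30 0 -1'|grep -E 'pos|width'
python3 -m jog '0 4 -9 0 0;0 0 0 0 0;0 0 0 0 0'
python3 - <<'E'
from seg import *
c=shot('scene','scene11');s=shot('side','side11')
P=[pt(c,150+x/4,200+y/4,.018) for x,y in[(641,139),(600,79)]]
for q,n in((c,'scene'),(s,'side')):
    t=np.array(q['s']['tcp_pos']);uv=proj(q,t);print(n,uv,'capvert',proj(q,t+[0,0,.041]),'base',proj(q,t-[0,0,.08]))
    roi=[int(uv[0]-45),int(uv[1]-50),int(uv[0]+45),int(uv[1]+55)]
    for k,lo,hi in(('brass',(15,100,110),(26,230,255)),('brown',(0,120,15),(12,230,90)),('white',(0,0,150),(179,60,255))): print(k,[tuple(float(x) for x in b) for b in blobs(q,lo,hi,15,roi)])
a=c['pixels'][140:290,200:350];b=s['pixels'][90:240,190:340]
cv2.imwrite('pics/c11.png',np.hstack([cv2.resize(x,(400,400),interpolation=2) for x in(a,b)])[:,:,::-1])
E
```

```text
tcp_pos: [0.3244, 0.3979, 0.2106]
wrist_force: [-0.4, 0.1, -2.8]
gripper_force: 29.9
tcp_pos: [0.3934, 0.1929, 0.207]
gripper_width: 0.482
tcp_pos: [0.4633, -0.009, 0.2068]
gripper_width: 0.485
time_s: 23.3
tcp_pos: [0.4676, -0.0154, 0.2083]
ee_rot: [[-0.048, -0.999, -0.001], [-0.999, 0.048, 0.0], [-0.0, 0.001, -1.0]]
wrist_force: [-0.3, -0.2, -2.5]
gripper_width: 0.478
gripper_force: 29.9
scene [291.82912959 190.72083889] capvert [292.24694048 179.85422274] base [291.08764002 210.00583769]
brass [(473.0, 329.4, 193.2, 318.0, 167.0, 18.0, 47.0)]
brown [(34.0, 288.8, 195.9, 284.0, 189.0, 9.0, 15.0), (32.0, 298.7, 210.8, 292.0, 206.0, 15.0, 9.0)]
white [(57.0, 248.8, 143.4, 246.0, 140.0, 9.0, 10.0), (63.0, 264.5, 221.1, 260.0, 218.0, 12.0, 9.0)]
side [263.62558014 172.19842526] capvert [263.26816529 161.62785473] base [264.27690458 191.46139378]
brass [(184.0, 221.6, 183.8, 218.0, 171.0, 12.0, 29.0)]
brown [(201.0, 226.7, 148.5, 218.0, 142.0, 24.0, 15.0), (16.0, 256.1, 152.3, 254.0, 150.0, 5.0, 5.0), (157.0, 224.9, 166.0, 218.0, 159.0, 18.0, 17.0), (279.0, 241.4, 182.9, 230.0, 170.0, 24.0, 23.0), (23.0, 263.2, 174.7, 261.0, 171.0, 7.0, 11.0)]
white [(38.0, 256.7, 184.9, 252.0, 181.0, 8.0, 9.0), (50.0, 277.2, 212.5, 273.0, 209.0, 11.0, 7.0)]
```

```bash
python3 -m jog '0 0 0 -40 0;0 0 0 -40 0;0 0 0 -25 0;0 0 0 -10 0;0 0 0 0 0'|grep -E 'pos|force'
python3 -m jog '0 0 0 -3 0;0 0 0 -2 0;0 0 0 0 0'|grep -E 'pos|force'
python3 -m jog '0 0 0 -2 0;0 0 0 0 0;0 0 0 0 0'|grep -E 'pos|force'
```

```text
tcp_pos: [0.4681, -0.0157, 0.0939]
wrist_force: [-0.2, -0.4, -2.4]
gripper_force: 29.9
tcp_pos: [0.4681, -0.0161, 0.0892]
wrist_force: [-0.6, -0.5, -3.0]
gripper_force: 29.9
tcp_pos: [0.468, -0.0161, 0.0868]
wrist_force: [0.4, 0.5, -3.5]
gripper_force: 29.9
```

```bash
python3 -m jog '0 0 0 -2 0;0 0 0 0 0'|grep -E 'pos|force'
python3 -m jog '0 0 0 -2 0;0 0 0 0 0;0 0 0 0 0'|grep -E 'pos|force'
python3 - <<'E'
from seg import *
c=shot('scene','scene12');s=shot('side','side12')
a=c['pixels'][170:270,220:320];b=s['pixels'][140:240,210:310]
cv2.imwrite('pics/c12.png',np.hstack([cv2.resize(x,(400,400),interpolation=2) for x in(a,b)])[:,:,::-1])
E
```

```text
tcp_pos: [0.4683, -0.0161, 0.0858]
wrist_force: [-2.6, 1.0, 5.0]
gripper_force: 29.9
tcp_pos: [0.4684, -0.0162, 0.0855]
wrist_force: [-5.4, 0.2, 17.5]
gripper_force: 30.1
```

View pics/c12.png

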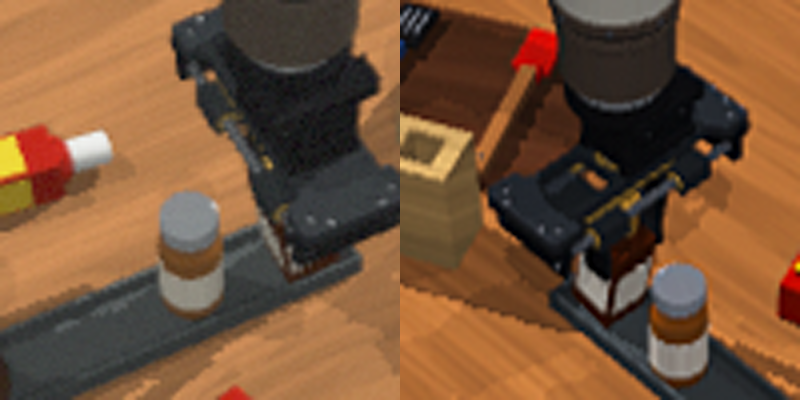

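```bash
python3 -m jog '0.55 0 0 0.5 0;0.6 0 0 0 0;0.65 0 0 0 0;0.65 0 0 0 0'|grep -E 'pos|force|width'
python3 -m jog '0.65 0 0 10 0;0.65 0 0 30 0;0.65 0 0 50 0;0.65 0 0 35 0'|grep -E 'pos'
python3 -m jog '0.7 14 -7 0 9;0.7 16 -7 0 10;0.7 16 -7 0 10;0.7 16 -7 0 10;0.7 16 -7 0 10'|grep -E 'pos'
python3 -m jog '0.7 16 -7 0 10;0.7 16 -8 0 10;0.7 16 -8 0 10;0.7 16 -8 0 10;0.7 16 -8 0 10'|grep -E 'pos'
python3 -m jog '0.7 16 -8 0 8;0.7 0 0 0 0'
python3 - <<'E'
from seg import *
c=shot('wrist','w13');s=shot('scene','scene13')
print('brass',[b[:7] for b in blobs(s,(15,100,140),(26,230,255),30,(260,160,330,250))])
for k,lo,hi in(('red',(0,180,80),(8,255,255)),('white',(0,0,150),(179,60,255)),('yel',(22,130,120),(35,255,255))): print(k,[tuple(float(x) for x in b) for b in blobs(c,lo,hi,100,(180,100,380,290))])
E
```

```text
tcp_pos: [0.4681, -0.0161, 0.0831]
wrist_force: [-0.4, -0.5, 0.3]
gripper_width: 0.645
gripper_force: 0.0
tcp_pos: [0.4686, -0.016, 0.2112]
tcp_pos: [0.5465, -0.0514, 0.209]
tcp_pos: [0.6265, -0.0904, 0.2089]
time_s: 28.0
tcp_pos: [0.6425, -0.0985, 0.2082]
ee_rot: [[0.97, 0.243, -0.0], [0.243, -0.97, -0.0], [-0.0, 0.0, -1.0]]
wrist_force: [-0.3, -0.1, 0.3]
gripper_width: 0.702
gripper_force: 0.0
brass []
red [(1670.0, 280.7, 221.1, 262.0, 185.0, 38.0, 85.0)]
white [(601.0, 278.9, 170.8, 268.0, 157.0, 23.0, 29.0), (235.0, 375.9, 261.1, 369.0, 238.0, 11.0, 40.0)]
yel [(1078.0, 281.0, 236.7, 266.0, 218.0, 30.0, 38.0)]
```

Run:
```python
from seg import *
c=load('w13');t=pt(c,278.7,156.5,.022);b=pt(c,281,270,.042);d=(t-b)[:2];L=np.hypot(*d);d/=L
print(t,b,L,np.degrees(np.arctan2(d[1],d[0])),'grip',(t[:2]+b[:2]+(80+L-130)*0*d)/2+d*15, t[:2]-50*d/1e3)
s=load('scene13');cv2.imwrite('pics/x.png',s['pixels'][150:260,220:330][:,:,::-1])
for k,lo,hi in(('brass',(12,80,100),(30,255,255)),('brown',(0,100,15),(12,230,90)),): print(k,[tuple(float(x) for x in q) for q in blobs(s,lo,hi,30,(250,150,330,250))])
```

```text
[ 0.68383131 -0.08439974  0.022     ] [ 0.5573933  -0.11869202  0.042     ] 0.1310058455809856 15.174603035559459 grip [15.09760157  3.8248751 ] [ 0.63557468 -0.09748781]
brass [(2486.0, 264.8, 190.3, 250.0, 150.0, 35.0, 90.0), (83.0, 323.6, 246.3, 316.0, 241.0, 14.0, 9.0), (33.0, 292.7, 247.4, 288.0, 245.0, 10.0, 5.0)]
brown []
```

```bash
python3 -m jog '0.7 -7 1 -50 1;0.7 0 0 -50 0;0.7 0 0 -50 0;0.7 0 0 -26 0;0.7 0 0 -10 0'|grep -E 'pos|force'
python3 -m jog '0.7 0 0 -5 0;0.7 0 0 0 0'|grep -E 'pos|force'
python3 -m jog '0 0 0 0 0;0 0 0 0 0;0 0 0 0 0;0 0 0 0 0;0 0 0 0 0'|grep -E 'pos|force|width'
python3 -m jog '0 0 0 30 0;0 0 0 40 0;0 0 0 45 0;0 0 0 40 0;0 0 0 20 0'|grep -E 'pos|force|width'
python3 -m jog '0 -22 19 0 1;0 -31 27 0 1;0 -31 27 0 1;0 -31 27 0 1;0 -31 27 0 1'|grep -E 'pos|width'
python3 -m jog '0 -31 27 0 1;0 -31 27 0 1;0 -31 27 0 1;0 -31 27 0 0;0 -13 12 0 0'|grep -E 'pos|width'
python3 -m jog '0 0 0 0 0;0 0 0 -20 0;0 0 0 -20 0;0 0 0 0 0'
```

```text
tcp_pos: [0.6336, -0.0968, 0.021]
wrist_force: [0.4, -0.8, -0.4]
gripper_force: 0.0
tcp_pos: [0.6356, -0.097, 0.0184]
wrist_force: [1.0, 0.2, -0.4]
gripper_force: 0.0
tcp_pos: [0.6355, -0.0972, 0.018]
wrist_force: [-0.3, -1.0, 3.9]
gripper_width: 0.479
gripper_force: 29.8
tcp_pos: [0.6353, -0.0969, 0.1941]
wrist_force: [0.3, -0.2, -2.9]
gripper_width: 0.476
gripper_force: 29.9
tcp_pos: [0.4872, 0.0306, 0.1913]
gripper_width: 0.482
tcp_pos: [0.3499, 0.1503, 0.1916]
gripper_width: 0.478
time_s: 31.98
tcp_pos: [0.3513, 0.1485, 0.1509]
ee_rot: [[0.92, 0.393, -0.004], [0.393, -0.92, -0.003], [-0.005, 0.002, -1.0]]
wrist_force: [0.8, -0.0, -1.1]
gripper_width: 0.485
gripper_force: 29.9
```

```bash
python3 -m jog '0 2 1 -20 0;0 0 0 -15 0;0 0 0 0 0'|grep -E 'pos|force'
python3 -m jog '0 0 0 -5 0;0 0 0 -5 0;0 0 0 -4 0'|grep -E 'pos|force'
python3 -m jog '0 0 0 -4 0;0 0 0 -4 0;0 0 0 0 0'|grep -E 'pos|force|width'
python3 -m jog '0 2 1 -5 0;0 3 1 -4 0;0 3 1 -2 0'|grep -E 'pos|force'
python3 -m jog '0 3 1 -4 0;0 3 1 -3 0;0 0 0 0 0'|grep -E 'pos|force|width'
python3 -m jog '0 3 1 1 0;0 3 1 2 0;0 3 1 2 0'|grep -E 'pos|force|width'
python3 -m jog '0 2 1 1 0;0 2 1 1 0;0 0 0 0 0'|grep -E 'pos|force|width'
```

```text
tcp_pos: [0.354, 0.1504, 0.1171]
wrist_force: [0.7, 0.1, -2.0]
gripper_force: 29.9
tcp_pos: [0.3542, 0.1512, 0.1039]
wrist_force: [-4.8, -0.2, 3.5]
gripper_force: 30.0
tcp_pos: [0.3543, 0.1512, 0.0952]
wrist_force: [-0.8, 1.2, 2.5]
gripper_width: 0.484
gripper_force: 30.0
tcp_pos: [0.36, 0.1523, 0.0829]
wrist_force: [-7.4, 0.4, 2.1]
gripper_force: 30.0
tcp_pos: [0.3662, 0.1544, 0.0758]
wrist_force: [-4.8, 0.4, -0.3]
gripper_width: 0.48
gripper_force: 30.0
tcp_pos: [0.3714, 0.1538, 0.0793]
wrist_force: [-9.6, -3.2, -1.9]
gripper_width: 0.477
gripper_force: 30.0
tcp_pos: [0.3749, 0.1552, 0.081]
wrist_force: [-9.6, -5.3, 0.6]
gripper_width: 0.485
gripper_force: 30.0
```

```bash
python3 -m jog '0 3 1 1 0;0 2 1 1 0;0 0 0 0 0'|grep -E 'pos|force|width'
python3 -m jog '0 -5 -2 3 0;0 -9 -4 2 0;0 -9 -4 0 0;0 0 0 0 0'|grep -E 'pos|force'
python3 -m jog '0 0 0 -4 0;0 0 0 -2 0;0 0 0 0 0'|grep -E 'pos|force'
python3 -m jog '0 0 0 -2 0;0 0 0 0 0'|grep -E 'pos|force'
python3 -m jog '0 0 0 -2 0;0 0 0 0 0'|grep -E 'pos|force'
```

```text
tcp_pos: [0.3768, 0.1553, 0.0818]
wrist_force: [-15.6, -3.9, -1.3]
gripper_width: 0.48
gripper_force: 30.0
tcp_pos: [0.3626, 0.1528, 0.0915]
wrist_force: [0.5, 0.3, -2.2]
gripper_force: 30.0
tcp_pos: [0.363, 0.1529, 0.085]
wrist_force: [-0.6, -0.7, -1.1]
gripper_force: 30.0
tcp_pos: [0.3629, 0.1529, 0.0831]
wrist_force: [-0.8, 0.1, -2.2]
gripper_force: 30.0
tcp_pos: [0.3629, 0.1528, 0.0812]
wrist_force: [1.4, -0.5, -1.9]
gripper_force: 30.0
```

```bash
python3 -m jog '0 0 0 -2 0;0 0 0 -1 0;0 0 0 0 0'|grep -E 'pos|force'
python3 -m jog '0 -4 -2 0 0;0 -4 -2 0 0;0 0 0 0 0'|grep -E 'pos|force'
python3 -m jog '0 -4 -2 -1 0;0 -4 -1 -1 0;0 0 0 0 0'|grep -E 'pos|force'
python3 - <<'E'
from seg import *
for n in('scene','side'):
    c=shot(n,n+'14'); t=np.array(c['s']['tcp_pos']); u=np.array([.92,.39,0])
    for ph in(0,15,30):
        a=np.radians(ph); G=t+[0,0,.004]; d=np.array([0,0,1])*np.cos(a)+u*np.sin(a)
        print(n,ph,np.round(proj(c,G+.0375*d),1),np.round(proj(c,G-.04*d),1))
    uv=proj(c,t).astype(int);roi=[uv[0]-30,uv[1]-35,uv[0]+30,uv[1]+40]
    for k,lo,hi in(('red',(0,180,60),(8,255,255)),('white',(0,0,130),(179,70,255)),('yel',(22,130,100),(35,255,255))): print(k,[tuple(float(x) for x in b) for b in blobs(c,lo,hi,10,roi)])
E
```

```text
tcp_pos: [0.363, 0.1529, 0.0783]
wrist_force: [-0.3, 0.3, -1.6]
gripper_force: 30.0
tcp_pos: [0.3545, 0.1486, 0.0783]
wrist_force: [-0.2, 0.3, -1.7]
gripper_force: 30.0
tcp_pos: [0.3499, 0.1484, 0.0782]
wrist_force: [3.6, -0.4, 6.5]
gripper_force: 30.0
scene 0 [319.2 161.3] [317.3 178.8]
scene 15 [322.  163.1] [314.5 176.9]
scene 30 [324.4 165.4] [312.  174.6]
red [(21.0, 320.2, 172.9, 317.0, 169.0, 9.0, 8.0), (32.0, 302.4, 182.3, 298.0, 175.0, 11.0, 13.0)]
white []
yel [(51.0, 306.4, 180.1, 301.0, 176.0, 12.0, 9.0)]
side 0 [198.1 186.5] [201.3 203.5]
side 15 [199.6 184.6] [199.8 205.6]
side 30 [201.2 183.4] [198.2 206.9]
red [(162.0, 197.7, 198.8, 190.0, 192.0, 16.0, 17.0), (92.0, 197.4, 219.3, 189.0, 210.0, 18.0, 15.0)]
white []
yel [(125.0, 195.1, 210.5, 190.0, 203.0, 11.0, 16.0), (56.0, 204.6, 209.8, 202.0, 203.0, 6.0, 15.0)]
```

```bash
python3 -m jog '0 0 0 -2 0;0 -5 -2 0 0;0 -5 -2 0 0;0 -5 -2 -1 0;0 0 0 0 0'|grep -E 'pos|force'
python3 -m jog '0 -4 -2 0 0;0 0 0 -1 0;0 0 0 -1 0;0 0 0 0 0'|grep -E 'pos|force'
python3 - <<'E'
from seg import *
n='side'
c=shot(n,n+'15'); t=np.array(c['s']['tcp_pos']); u=np.array([.92,.39,0])
uv=proj(c,t).astype(int);roi=[uv[0]-30,uv[1]-35,uv[0]+30,uv[1]+40]
for ph in(0,15,30):
    a=np.radians(ph); G=t+[0,0,.004]; d=np.array([0,0,1])*np.cos(a)+u*np.sin(a)
    print(n,ph,np.round(proj(c,G),1),np.round(proj(c,G-.08*d),1))
for k,lo,hi in(('red',(0,180,60),(8,255,255)),('white',(0,0,130),(179,70,255)),('yel',(22,130,100),(35,255,255))): print(k,[tuple(float(x) for x in b) for b in blobs(c,lo,hi,10,roi)])
E
```

```text
tcp_pos: [0.3393, 0.1458, 0.0785]
wrist_force: [8.5, -2.5, 26.3]
gripper_force: 30.0
tcp_pos: [0.3359, 0.1441, 0.0775]
wrist_force: [5.2, -4.2, 38.7]
gripper_force: 30.0
side 0 [197.1 198.2] [200.4 215.1]
side 15 [197.1 198.2] [197.3 219.2]
side 30 [197.1 198.2] [194.1 222.1]
red [(255.0, 195.7, 208.9, 188.0, 195.0, 18.0, 32.0)]
white []
yel [(118.0, 193.6, 213.4, 189.0, 207.0, 10.0, 14.0), (53.0, 202.9, 212.2, 201.0, 206.0, 5.0, 14.0)]
```

Run:
```python
from seg import *
def edge(n,lo,hi,roi):
    c=load(n);m=cv2.inRange(cv2.cvtColor(c['pixels'],cv2.COLOR_RGB2HSV),lo,hi)
    for v in range(roi[1],roi[3],2):
        x=np.where(m[v,roi[0]:roi[2]])[0]+roi[0]
        if len(x): print(v,''.join('#' if m[v,i] else '.' for i in range(roi[0],roi[2])))
print('chilli, red or yellow')
edge('side15',(0,150,50),(35,255,255),(184,192,212,230))
print('yellow');edge('side15',(22,130,100),(35,255,255),(184,192,212,230))
print('ref vinegar vertical white');edge('side12',(0,0,120),(179,80,255),(245,195,275,225))
```

```text
chilli, red or yellow
192 .......................#....
194 ......................#.....
196 ##.....###............#.....
198 ###..#############..........
200 ##################..........
202 ###################.........
204 ###################....#####
206 ############################
208 ############################
210 ############################
212 ############################
214 ###############.############
216 ############################
218 ############################
220 ############################
222 #############.##############
224 ############################
226 ############################
228 ############################
yellow
206 ...................#........
208 .....#######......####......
210 .....##########..#####......
212 .....##########..#####......
214 .....##########..#####......
216 ......#########..####.......
218 ......#########..##.........
220 ............###.............
ref vinegar vertical white
205 ..........#...................
207 ..........##............##....
209 ..........####........#####.##
211 ..........#######...######..##
213 ...........######..######....#
215 .............####..###........
217 ...............#..............
```

```bash
python3 -m jog '0 0 0 30 0;0 0 0 40 0;0 0 0 45 0;0 0 0 30 0;0 0 0 0 0'|grep -E 'pos|force'
python3 -m jog '0 8 -20 0 -9;0 11 -26 0 -9.7;0 11 -26 0 -9.7;0 11 -26 0 -9.7;0 11 -26 0 -9.7'|grep -E 'pos|width'
python3 -m jog '0 10 -26 0 -9.7;0 10 -26 0 -9.7;0 10 -26 0 -9.7;0 10 -26 0 -9.7;0 11 -26 0 -9.7'|grep -E 'pos|width'
python3 -m jog '0 11 -26 0 -9.7;0 11 -28 0 -9.7;0 0 -2 0 0;0 0 0 0 0'
python3 - <<'E'
from seg import *
s=shot('scene','scene16');shot('side','side16')
for k,lo,hi in(('brass',(15,100,110),(26,230,255)),('jar',(0,0,150),(179,60,255))): print(k,[tuple(float(x) for x in q) for q in blobs(s,lo,hi,30,(240,170,320,250))])
print('vincap exp',proj(s,[.468,-.016,.13]))
E
```

```text
tcp_pos: [0.3283, 0.1385, 0.2178]
wrist_force: [-0.2, 0.6, -3.1]
gripper_force: 30.0
tcp_pos: [0.3787, 0.0126, 0.2142]
gripper_width: 0.479
tcp_pos: [0.4296, -0.1169, 0.214]
gripper_width: 0.479
time_s: 41.12
tcp_pos: [0.4517, -0.1718, 0.2146]
ee_rot: [[-0.043, -0.999, -0.004], [-0.999, 0.043, 0.001], [-0.001, 0.004, -1.0]]
wrist_force: [-0.2, -0.1, -2.6]
gripper_width: 0.482
gripper_force: 30.0
brass [(123.0, 294.9, 208.7, 290.0, 201.0, 11.0, 16.0), (48.0, 244.7, 224.0, 240.0, 220.0, 12.0, 9.0)]
jar [(135.0, 267.0, 223.2, 260.0, 218.0, 15.0, 12.0)]
vincap exp [290.98214541 209.82537007]
```

```bash
python3 -m jog '0 10 6 -20 0;0 0 0 -40 0;0 0 0 -40 0;0 0 0 -15 0;0 0 0 0 0'|grep -E 'pos|force'
python3 -m jog '0 0 0 -7 0;0 0 0 -3 0;0 0 0 0 0'|grep -E 'pos|force'
python3 -m jog '0 0 0 -2 0;0 0 0 0 0'|grep -E 'pos|force'
python3 -m jog '0 0 0 -2 0;0 0 0 0 0'|grep -E 'pos|force'
python3 -m jog '0 0 0 -1 0;0 0 0 0 0'|grep -E 'pos|force'
python3 - <<'E'
from seg import *
for n in('scene','side'):
    s=shot(n,n+'17'); t=np.array(s['s']['tcp_pos']); b=proj(s,[t[0],t[1],.03]).astype(int); print(n,proj(s,[t[0],t[1],.006]))
    for k,lo,hi in(('red',(0,150,50),(8,255,255)),('yel',(22,130,90),(35,255,255))): print(k,[tuple(float(x) for x in q) for q in blobs(s,lo,hi,10,(b[0]-22,b[1]-25,b[0]+25,b[1]+22))])
E
```

```text
tcp_pos: [0.462, -0.1654, 0.1003]
wrist_force: [0.2, -0.4, -0.9]
gripper_force: 30.0
tcp_pos: [0.4631, -0.1661, 0.0916]
wrist_force: [-0.2, 0.2, -1.2]
gripper_force: 30.0
tcp_pos: [0.4629, -0.1661, 0.0893]
wrist_force: [0.2, 0.4, -1.7]
gripper_force: 30.0
tcp_pos: [0.4629, -0.1661, 0.0872]
wrist_force: [0.1, -0.7, -1.3]
gripper_force: 30.0
tcp_pos: [0.4629, -0.1661, 0.0862]
wrist_force: [-0.8, 0.5, -1.8]
gripper_force: 30.0
scene [242.23955042 256.55074791]
red [(28.0, 253.1, 255.7, 247.0, 252.0, 14.0, 8.0)]
yel []
side [299.68224693 245.61630504]
red [(89.0, 299.9, 234.5, 285.0, 225.0, 25.0, 22.0)]
yel [(17.0, 301.2, 237.8, 297.0, 234.0, 9.0, 9.0), (23.0, 293.0, 238.9, 291.0, 236.0, 5.0, 7.0)]
```

```bash
python3 -m jog '0 0 0 -2 0;0 0 0 -1 0;0 0 0 0 0'|grep -E 'pos|force'
python3 -m jog '0 0 0 -1 0;0 0 0 -1 0;0 0 0 0 0'|grep -E 'pos|force'
python3 -m jog '0 0 4 0 0;0 0 4 0 0;0 0 0 0 0'|grep -E 'pos|force'
```

```text
tcp_pos: [0.4632, -0.1662, 0.0838]
wrist_force: [-1.5, -0.4, 4.4]
gripper_force: 30.0
tcp_pos: [0.4633, -0.1665, 0.0836]
wrist_force: [-3.6, 1.0, 17.0]
gripper_force: 30.0
tcp_pos: [0.4633, -0.1592, 0.0837]
wrist_force: [-4.0, -2.8, 13.8]
gripper_force: 30.0
```

```bash
python3 -m jog '0 0 4 0 0;0 0 3 -0.5 0;0 0 0 0 0'|grep -E 'pos|force'
python3 - <<'E'
from seg import *
for n in('scene','side'):
    s=shot(n,n+'18')
a=load('scene18')['pixels'][200:300,190:290];b=load('side18')['pixels'][180:280,250:350]
cv2.imwrite('pics/c18.png',np.hstack([cv2.resize(x,(400,400),interpolation=2) for x in(a,b)])[:,:,::-1])
E
```

```text
tcp_pos: [0.4635, -0.152, 0.0832]
wrist_force: [-3.6, -2.5, 15.3]
gripper_force: 30.0
```

View pics/c18.png

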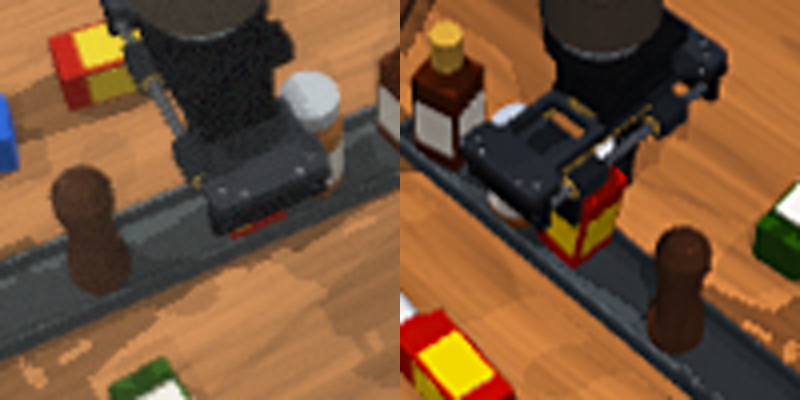

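```bash
python3 -m jog '0.55 0 0 0.5 0;0.6 0 0 0 0;0.65 0 0 0 0;0.65 0 0 0 0'|grep -E 'pos|force|width'
python3 -m jog '0.65 0 0 10 0;0.65 0 0 30 0;0.65 0 0 50 0;0.65 0 0 35 0'|grep -E 'pos'
python3 -m jog '0.7 15 -10 0 9;0.7 17 -10 0 9.8;0.7 17 -10 0 9.8;0.7 17 -10 0 9.8;0.7 17 -10 0 9.8'|grep -E 'pos'
python3 -m jog '0.7 17 -10 0 9.8;0.7 17 -10 0 9.8;0.7 17 -10 0 9.8;0.7 17 -10 0 9.8;0.7 17 -10 0 9.8'|grep -E 'pos'
python3 - <<'E'
from seg import *
c=shot('wrist','w19');print(c['s']['tcp_pos'],c['s']['ee_rot'][0],c['s']['time_s'],proj(c,[.6814,-.2472,.022]))
for k,lo,hi in(('green',(40,80,20),(85,255,150)),('black',(0,0,0),(179,255,45)),('white',(0,0,150),(179,60,255))): print(k,[tuple(float(x) for x in b) for b in blobs(c,lo,hi,60,(210,120,350,285))])
E
```

```text
tcp_pos: [0.4629, -0.151, 0.081]
wrist_force: [0.8, -1.2, -0.5]
gripper_width: 0.643
gripper_force: 0.0
tcp_pos: [0.4636, -0.1512, 0.2092]
tcp_pos: [0.5465, -0.2014, 0.207]
tcp_pos: [0.6315, -0.2514, 0.2069]
[ 0.63149868 -0.25142211  0.20691112] [9.96133195e-01 8.78553796e-02 2.99871590e-04] 46.925 [282.13350254 150.7127066 ]
green [(1522.0, 283.1, 213.0, 266.0, 178.0, 37.0, 86.0)]
black [(172.0, 291.1, 166.6, 286.0, 153.0, 9.0, 27.0), (631.0, 219.2, 264.0, 210.0, 245.0, 20.0, 36.0), (494.0, 342.3, 263.6, 335.0, 245.0, 15.0, 36.0)]
white [(1265.0, 283.1, 231.5, 267.0, 212.0, 33.0, 40.0)]
```

```bash
python3 -m jog '0.7 -2 0 -50 0;0.7 0 0 -50 0;0.7 0 0 -50 0;0.7 0 0 -26 0;0.7 0 0 -9 0'|grep -E 'pos|force'
python3 -m jog '0.7 0 0 -4 0;0.7 0 0 0 0'|grep -E 'pos|force'
python3 -m jog '0 0 0 0 0;0 0 0 0 0;0 0 0 0 0;0 0 0 0 0;0 0 0 0 0'|grep -E 'pos|force|width'
python3 -m jog '0 0 0 30 0;0 0 0 40 0;0 0 0 45 0;0 0 0 40 0;0 0 0 20 0'|grep -E 'pos|force|width'
python3 -m jog '0 -15 22 0 1;0 -25 36 0 2;0 -25 36 0 2;0 -25 36 0 2;0 -25 36 0 2'|grep -E 'pos|width'
python3 -m jog '0 -25 36 0 2;0 -25 36 0 2;0 -25 36 0 2;0 -25 36 0 2;0 -25 36 0 1'|grep -E 'pos|width'
python3 -m jog '0 -20 29 0 0;0 -14 23 0 0;0 0 0 -20 0;0 0 0 -20 0;0 0 0 0 0'
```

```text
tcp_pos: [0.6279, -0.2508, 0.0197]
wrist_force: [0.8, -0.5, 0.9]
gripper_force: 0.0
tcp_pos: [0.6298, -0.2513, 0.0187]
wrist_force: [-0.4, 0.4, 1.0]
gripper_force: 0.0
tcp_pos: [0.6297, -0.2514, 0.0182]
wrist_force: [-0.8, -0.8, 4.1]
gripper_width: 0.477
gripper_force: 29.9
tcp_pos: [0.6291, -0.2508, 0.1938]
wrist_force: [0.5, 0.1, -2.7]
gripper_width: 0.477
gripper_force: 29.9
tcp_pos: [0.5119, -0.0838, 0.1909]
gripper_width: 0.477
tcp_pos: [0.387, 0.0956, 0.1914]
gripper_width: 0.478
time_s: 50.98
tcp_pos: [0.3532, 0.1456, 0.1505]
ee_rot: [[0.923, 0.386, -0.005], [0.386, -0.923, -0.004], [-0.006, 0.002, -1.0]]
wrist_force: [0.4, -0.3, -2.6]
gripper_width: 0.481
gripper_force: 29.9
```

```bash
python3 -m jog '0 1 0 -20 0;0 0 0 -15 0;0 0 0 0 0'|grep -E 'pos|force'
python3 -m jog '0 0 0 -5 0;0 0 0 -5 0;0 0 0 -4 0'|grep -E 'pos|force'
python3 -m jog '0 0 0 -4 0;0 0 0 -4 0;0 0 0 0 0'|grep -E 'pos|force|width'
python3 -m jog '0 2 1 -5 0;0 3 1 -4 0;0 3 1 -2 0'|grep -E 'pos|force'
python3 -m jog '0 3 1 -4 0;0 3 1 -3 0;0 0 0 0 0'|grep -E 'pos|force|width'
python3 -m jog '0 3 1 1 0;0 3 1 2 0;0 3 1 2 0'|grep -E 'pos|force|width'
python3 -m jog '0 3 1 1 0;0 3 1 1 0;0 2 1 0 0'|grep -E 'pos|force|width'
```

```text
tcp_pos: [0.3555, 0.1463, 0.117]
wrist_force: [0.3, 0.5, -2.0]
gripper_force: 29.9
tcp_pos: [0.3559, 0.1471, 0.1038]
wrist_force: [-5.4, -0.3, 5.4]
gripper_force: 30.0
tcp_pos: [0.3562, 0.1472, 0.0951]
wrist_force: [-1.8, 0.6, 1.8]
gripper_width: 0.485
gripper_force: 30.0
tcp_pos: [0.3619, 0.1482, 0.0829]
wrist_force: [-7.4, 0.5, 1.3]
gripper_force: 30.0
tcp_pos: [0.3682, 0.1504, 0.0759]
wrist_force: [-4.4, 0.2, -0.6]
gripper_width: 0.48
gripper_force: 30.0
tcp_pos: [0.3732, 0.1498, 0.0793]
wrist_force: [-9.9, -3.6, -1.9]
gripper_width: 0.482
gripper_force: 30.0
tcp_pos: [0.3779, 0.1507, 0.0802]
wrist_force: [-20.1, -3.4, 2.5]
gripper_width: 0.484
gripper_force: 30.0
```

```bash
python3 -m jog '0 2 1 0 0;0 0 0 0 0;0 0 0 0 0'|grep -E 'pos|force|width'
python3 -m jog '0 -5 -2 3 0;0 -9 -4 2 0;0 -9 -4 0 0;0 0 0 0 0'|grep -E 'pos|force'
python3 -m jog '0 0 0 -4 0;0 0 0 -2 0;0 0 0 -1 0;0 0 0 0 0'|grep -E 'pos|force'
python3 -m jog '0 0 0 -2 0;0 0 0 0 0'|grep -E 'pos|force'
python3 -m jog '0 0 0 -2 0;0 0 0 0 0'|grep -E 'pos|force'
```

```text
tcp_pos: [0.3785, 0.1509, 0.0799]
wrist_force: [-20.3, -2.9, 3.1]
gripper_width: 0.48
gripper_force: 30.0
tcp_pos: [0.3658, 0.1488, 0.0895]
wrist_force: [0.7, 0.6, -1.8]
gripper_force: 30.0
tcp_pos: [0.3661, 0.1489, 0.0822]
wrist_force: [0.5, -0.1, -2.4]
gripper_force: 30.0
tcp_pos: [0.3659, 0.1488, 0.0802]
wrist_force: [-0.4, -0.2, -2.2]
gripper_force: 30.0
tcp_pos: [0.3659, 0.1488, 0.0782]
wrist_force: [1.4, -0.4, -2.2]
gripper_force: 30.0
```

```bash
python3 -m jog '0 0 0 -1 0;0 0 0 0 0'|grep -E 'pos|force'
python3 -m jog '0 0 0 -1 0;0 0 0 -1 0;0 0 0 0 0'|grep -E 'pos|force'
python3 -m jog '0 -5 -2 -0.5 0;0 -5 -2 0 0;0 -5 -2 -0.5 0;0 0 0 0 0'|grep -E 'pos|force'
python3 -m jog '0 -5 -2 -0.5 0;0 -5 -2 0 0;0 0 0 0 0'|grep -E 'pos|force'
```

```text
tcp_pos: [0.3662, 0.149, 0.0777]
wrist_force: [0.3, -0.7, 2.5]
gripper_force: 30.0
tcp_pos: [0.3677, 0.1498, 0.077]
wrist_force: [1.2, -1.6, 11.1]
gripper_force: 30.0
tcp_pos: [0.3564, 0.1475, 0.0775]
wrist_force: [4.8, 0.8, 11.0]
gripper_force: 30.0
tcp_pos: [0.3475, 0.1441, 0.0781]
wrist_force: [6.8, -0.3, 20.0]
gripper_force: 30.0
```

```bash
python3 -m jog '0 -5 -2 -0.5 0;0 -5 -2 0 0;0 -5 -2 -0.5 0;0 0 0 0 0'|grep -E 'pos|force'
python3 -m jog '0 -4 -2 -0.5 0;0 -4 -1 -0.5 0;0 0 0 0 0'|grep -E 'pos|force'
python3 - <<'E'
from seg import *
n='side'
c=shot(n,n+'20'); t=np.array(c['s']['tcp_pos']); u=np.array([.92,.39,0])
uv=proj(c,t).astype(int)
for ph in(0,15):
    a=np.radians(ph); G=t+[0,0,.004]; d=np.array([0,0,1])*np.cos(a)+u*np.sin(a)
    print(n,ph,np.round(proj(c,G),1),np.round(proj(c,G-.08*d),1))
m=cv2.inRange(cv2.cvtColor(c['pixels'],cv2.COLOR_RGB2HSV),(0,0,120),(179,80,255));g=cv2.inRange(cv2.cvtColor(c['pixels'],cv2.COLOR_RGB2HSV),(40,60,15),(85,255,150))
for v in range(uv[1]-6,uv[1]+36,2): print(v,''.join('#' if m[v,i] else 'g' if g[v,i] else '.' for i in range(uv[0]-22,uv[0]+22)))
print(uv)
E
```

```text
tcp_pos: [0.33, 0.1364, 0.076]
wrist_force: [0.9, -0.2, 20.9]
gripper_force: 30.0
tcp_pos: [0.3225, 0.134, 0.0747]
wrist_force: [4.6, -0.1, 14.7]
gripper_force: 30.0
side 0 [196.  202.9] [199.4 219.6]
side 15 [196.  202.9] [196.2 223.9]
197 ............................................
199 ................g...........................
201 ...............ggg..........................
203 ..............ggggggggggggg.................
205 .............ggggggggggggggg................
207 .............ggggggggggggggg................
209 ..............gggggggggggggg................
211 ..............g.gggggggggggg................
213 ...............#######.gggg.#####...........
215 ...............g#########gg######...........
217 ................#########gg.####g...........
219 .................########.gg##.gg...........
221 ...................#######gg#.gg............
223 .................ggggggg..gggg..............
225 .......................gggggg...............
227 ............................................
229 ............................................
231 ............................................
233 ............................................
235 ............................................
237 ............................................
[196 203]
```

```bash
python3 -m jog '0 0 0 30 0;0 0 0 40 0;0 0 0 45 0;0 0 0 35 0;0 0 0 0 0'|grep -E 'pos|force'
python3 -m jog '0 8 -30 0 -9;0 11 -38 0 -9.7;0 11 -38 0 -9.7;0 11 -38 0 -9.7;0 11 -38 0 -9.7'|grep -E 'pos|width'
python3 -m jog '0 11 -38 0 -9.7;0 11 -38 0 -9.7;0 11 -38 0 -9.7;0 11 -38 0 -9.7;0 11 -38 0 -9.7'|grep -E 'pos|width'
python3 -m jog '0 11 -38 0 -9.7;0 11 -30 0 -9.6;0 0 0 0 0;0 0 0 0 0'
```

```text
tcp_pos: [0.319, 0.1311, 0.2238]
wrist_force: [-0.4, 0.6, -1.8]
gripper_force: 30.0
tcp_pos: [0.369, -0.0534, 0.2199]
gripper_width: 0.484
tcp_pos: [0.4241, -0.243, 0.2193]
gripper_width: 0.477
time_s: 60.28
tcp_pos: [0.4459, -0.3094, 0.2198]
ee_rot: [[-0.05, -0.999, -0.003], [-0.999, 0.05, 0.002], [-0.002, 0.004, -1.0]]
wrist_force: [0.5, -0.0, -2.4]
gripper_width: 0.479
gripper_force: 30.0
```

```bash
python3 -m jog '0 9.5 1 -20 0;0 0 0 -40 0;0 0 0 -40 0;0 0 0 -20 0;0 0 0 0 0'|grep -E 'pos|force'
python3 - <<'E'
from seg import *
for n in('scene','side'):
    c=shot(n,n+'21'); t=np.array(c['s']['tcp_pos']); uv=proj(c,t).astype(int)
    print(n,uv,'base exp',proj(c,t-[0,0,.0747]),'corners',[np.round(proj(c,t+[a,b,-.0747])).astype(int).tolist() for a,b in((.021,.021),(.021,-.021),(-.021,.021),(-.021,-.021))])
    H=cv2.cvtColor(c['pixels'],cv2.COLOR_RGB2HSV);m=cv2.inRange(H,(0,0,120),(179,80,255));g=cv2.inRange(H,(40,60,15),(85,255,150))
    for v in range(uv[1]-8,uv[1]+36,2): print(v,''.join('#' if m[v,i] else 'g' if g[v,i] else '.' for i in range(uv[0]-25,uv[0]+25)))
E
```

```text
tcp_pos: [0.4549, -0.3077, 0.1]
wrist_force: [0.2, 0.0, -2.9]
gripper_force: 30.0
scene [187 259] base exp [192.27226665 273.36187349] corners [[203, 276], [188, 283], [197, 264], [182, 271]]
251 .............g....................................
253 ..............gg..................................
255 ..................................................
257 ..................................................
259 ..................................................
261 ..................................................
263 ..................................................
265 ..................................................
267 ..................................................
269 ..................................................
271 ..................................................
273 ........................................gg........
275 ................................g..ggggggg........
277 .......................g.....gggggggggg...........
279 ..........................gggggggg................
281 ...........................ggg....................
283 ........................
[... 920 characters left out ...]
.........#....gg#######.................
267 ............g......####ggg######..................
269 ............gggg.######gg#####....................
271 .............ggggg####.gg##.ggg...................
273 ................gggg.#gg..ggg.....................
275 ...................ggggggg........................
277 .....................ggg.................#........
279 ..................................................
281 ..................................................
283 ..................................................
285 ..................................................
287 ..................................................
289 ..................................................
```

```bash
python3 -m jog '0 0.5 0 -10 0;0 0 0 -6 0;0 0 0 0 0'|grep -E 'pos|force'
python3 -m jog '0 0 0 -2 0;0 0 0 0 0'|grep -E 'pos|force'
python3 -m jog '0 0 0 -1.5 0;0 0 0 0 0;0 0 0 0 0'|grep -E 'pos|force'
```

```text
tcp_pos: [0.4571, -0.3092, 0.087]
wrist_force: [-1.3, -0.2, -2.4]
gripper_force: 30.0
tcp_pos: [0.4568, -0.3089, 0.0832]
wrist_force: [0.7, -0.5, -2.8]
gripper_force: 30.0
tcp_pos: [0.457, -0.3091, 0.0822]
wrist_force: [0.1, 0.1, -2.4]
gripper_force: 30.0
```

```bash
python3 -m jog '0 0 0 -1.5 0;0 0 0 0 0;0 0 0 0 0'|grep -E 'pos|force'
python3 -m jog '0 0 0 -1.5 0;0 0 0 0 0;0 0 0 0 0'|grep -E 'pos|force'
```

```text
tcp_pos: [0.457, -0.3091, 0.0808]
wrist_force: [-1.3, 0.3, -2.5]
gripper_force: 30.0
tcp_pos: [0.4571, -0.3092, 0.0807]
wrist_force: [-0.4, 2.1, 5.8]
gripper_force: 30.0
```

```bash
python3 -m jog '0 0 0 -1 0;0 0 0 0 0;0.55 0 0 0.5 0;0.65 0 0 0 0;0.65 0 0 0 0'|grep -E 'pos|force'
python3 -m jog '0.65 0 0 10 0;0.65 0 0 30 0;0.65 0 0 50 0;0.65 0 0 50 0;0.65 0 0 0 0'|grep -E 'pos|force|time'
python3 - <<'E'
from seg import *
c=shot('scene','scene22');s=shot('side','side22')
a=c['pixels'][150:290,160:350];b=c['pixels'][135:265,320:450]
cv2.imwrite('pics/c22.png',np.hstack([cv2.resize(a,(400,295),interpolation=2),cv2.resize(b,(295,295),interpolation=2)])[:,:,::-1])
for n,q in(('c',c),('s',s)):
    for k,lo,hi in(('brass',(15,100,110),(26,230,255)),('green',(40,60,15),(85,255,150)),('white',(0,0,150),(179,60,255)),('red',(0,190,80),(8,255,255)),('blue',(105,150,60),(125,255,255)),('dark',(0,0,0),(179,120,45))): print(n,k,[tuple(float(x) for x in b) for b in blobs(q,lo,hi,40,(150,120,450,300))])
for p in([.468,-.012,.117],[.4635,-.151,.117],[.457,-.309,.117]): print(proj(c,p),proj(s,p))
E
```

```text
tcp_pos: [0.457, -0.3091, 0.0786]
wrist_force: [0.8, -0.0, -0.6]
gripper_force: 0.0
time_s: 64.0
tcp_pos: [0.4595, -0.3103, 0.2244]
wrist_force: [0.4, 0.4, -0.5]
gripper_force: 0.0
c brass [(2001.0, 346.5, 175.8, 318.0, 138.0, 60.0, 77.0), (268.0, 405.8, 181.3, 376.0, 167.0, 56.0, 28.0), (123.0, 294.9, 208.6, 290.0, 202.0, 11.0, 14.0), (155.0, 216.8, 210.2, 208.0, 204.0, 19.0, 13.0), (116.0, 219.9, 219.9, 212.0, 215.0, 17.0, 11.0), (41.0, 243.8, 246.5, 241.0, 239.0, 7.0, 16.0), (114.0, 254.6, 250.2, 249.0, 244.0, 12.0, 13.0)]
c green [(283.0, 192.0, 266.6, 181.0, 253.0, 25.0, 32.0)]
c white [(684.0, 176.9, 127.2, 153.0, 120.0, 49.0, 17.0), (402.0, 234.4, 123.2, 210.0, 120.0, 61.0, 10.0), (93.0, 219.2, 151.7, 204.0, 148.0, 28.0, 8.0), (65.0, 242.0, 206.4, 237.0, 203.0, 11.0, 8.0), (145.0, 266.8, 223.3, 260.0, 218.0, 15.0, 12.0), (72.0, 249.8, 226.8, 245.0, 223.0, 10.0, 11.0)]
c red [(298.0, 221.3, 213.2, 202.0, 201.0, 36.0, 26.0), (202.0, 403.5, 231.6, 392.0, 224.0, 23.0, 16.0), (192.0, 250.7, 239.7, 241.0, 230.0, 19.0, 21.0)]
c blue [(197.0, 385.6, 192.4, 366.0, 181.0, 39.0, 23.0)]
c
[... 791 characters left out ...]
, 249.0, 257.0, 30.0, 35.0)]
s blue [(92.0, 204.2, 157.2, 197.0, 149.0, 14.0, 17.0), (637.0, 403.8, 260.6, 389.0, 244.0, 32.0, 35.0), (278.0, 297.0, 292.7, 287.0, 283.0, 25.0, 17.0)]
s dark [(1187.0, 356.7, 190.6, 335.0, 153.0, 50.0, 70.0), (130.0, 333.9, 210.2, 324.0, 202.0, 24.0, 17.0), (306.0, 331.6, 226.0, 311.0, 209.0, 48.0, 31.0), (185.0, 302.4, 258.7, 248.0, 214.0, 106.0, 79.0), (77.0, 308.9, 245.3, 302.0, 238.0, 13.0, 18.0), (45.0, 389.1, 242.7, 385.0, 238.0, 10.0, 10.0), (87.0, 337.8, 250.1, 333.0, 244.0, 10.0, 13.0)]
[292.17317832 212.15391889] [263.67229755 193.45498628]
[244.45942888 232.34747542] [297.19594995 219.3576521 ]
[185.7004603  256.69927423] [339.06790611 252.26791996]
```

View pics/c22.png

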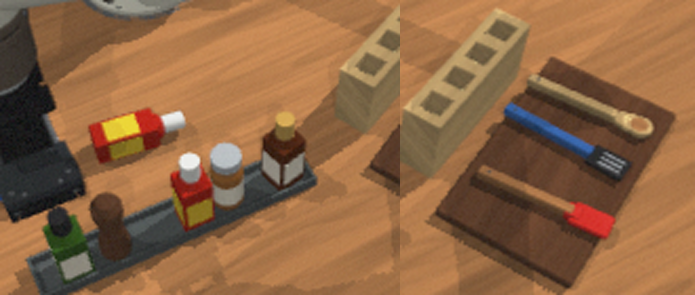

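Run:
```python
from seg import *
c=load('scene22');P=lambda u,v,z:pt(c,u,v,z)[:2]*1e3
for n,a,b in[('spoon',(378,171),(431,191.4)),('turner',(368.5,183.5),(419,209)),('scraper',(355.3,210.8),(410.3,235.5))]:
    A,B=P(*a,.029),P(*b,.023);d=B-A;L=np.hypot(*d);d/=L
    print(n,A.round(),B.round(),L.round(),np.degrees(np.arctan2(d[1],d[0])).round(1),'x=88 from head',(B-92*d).round())
```

```text
spoon [407. 339.] [549. 433.] 170.0 33.5 x=88 from head [472. 383.]
turner [434. 282.] [583. 357.] 167.0 26.6 x=88 from head [501. 316.]
scraper [500. 186.] [643. 274.] 168.0 31.5 x=88 from head [565. 226.]
```

```bash
python3 -m jog '0.5 1 45 0 9;0.5 1 54 0 9.8;0.5 1 54 0 9.8;0.5 1 54 0 9.8;0.5 1 54 0 9.8'|grep -E 'pos'
python3 -m jog '0.5 1 54 0 9.8;0.5 1 54 0 9.8;0.5 1 54 0 9.8;0.5 1 54 0 9.8;0.5 1 54 0 9.8'|grep -E 'pos'
python3 -m jog '0.5 1 54 0 9.8;0.5 1 54 0 9.8;0.5 1 54 0 9.5;0.5 0 0 0 0'
python3 - <<'E'
from seg import *
c=shot('wrist','w23');H=cv2.cvtColor(c['pixels'],cv2.COLOR_RGB2HSV)
for v in range(100,290,12): print(v,[tuple(int(x) for x in H[v,u]) for u in range(230,340,10)])
print([np.round(proj(c,p)) for p in([.407,.339,.029],[.549,.433,.023],[.472,.383,.029])])
E
```

```text
tcp_pos: [0.4609, -0.0466, 0.2175]
tcp_pos: [0.466, 0.2232, 0.2174]
time_s: 65.85
tcp_pos: [0.4691, 0.3865, 0.216]
ee_rot: [[0.833, 0.554, -0.003], [0.554, -0.833, -0.003], [-0.004, 0.001, -1.0]]
wrist_force: [0.3, -0.1, 0.3]
gripper_width: 0.498
gripper_force: 0.0
100 [(14, 143, 228), (11, 145, 125), (10, 147, 125), (11, 146, 124), (11, 143, 123), (11, 144, 106), (10, 145, 127), (11, 148, 121), (12, 145, 128), (13, 147, 182), (13, 146, 204)]
112 [(13, 143, 228), (11, 146, 119), (10, 148, 119), (11, 145, 120), (10, 145, 120), (16, 117, 176), (23, 91, 250), (11, 143, 107), (11, 146, 119), (11, 142, 122), (11, 148, 122)]
124 [(14, 144, 230), (10, 145, 121), (10, 145, 114), (10, 143, 114), (11, 148, 119), (14, 143, 229), (13, 147, 220), (19, 106, 236), (10, 143, 93), (10, 146, 119), (10, 148, 114)]
136 [(14, 145, 229), (11, 145, 135), (11, 145, 141), (11, 147, 137), (10, 147, 132), (21, 103, 246), (13, 147, 221), (17, 113, 199), (11, 146, 110), (11, 146, 122), (11, 148, 117)]
148 [(14, 142, 231), (10, 146, 138), (10, 145, 134), (10, 145, 130), (11, 144, 129), (22, 95, 246), (22, 97, 245
[... 1382 characters left out ...]
 120), (16, 120, 180), (23, 91, 250), (11, 142, 72), (11, 145, 107), (10, 144, 117), (11, 140, 113), (110, 154, 101)]
256 [(150, 12, 22), (120, 8, 32), (13, 144, 226), (13, 147, 212), (19, 111, 236), (18, 110, 217), (13, 144, 135), (13, 145, 125), (13, 146, 150), (3, 50, 51), (135, 16, 32)]
268 [(150, 9, 30), (130, 26, 29), (13, 147, 219), (13, 147, 200), (18, 109, 159), (17, 111, 159), (14, 133, 194), (13, 148, 214), (13, 146, 204), (11, 76, 47), (120, 9, 30)]
280 [(120, 15, 50), (120, 15, 51), (12, 130, 177), (12, 122, 149), (16, 86, 124), (18, 86, 121), (17, 91, 129), (18, 93, 132), (17, 91, 137), (12, 38, 68), (120, 15, 51)]
[array([286., 255.]), array([287., 110.]), array([285., 193.])]
```

```bash
cat >> seg.py <<'E'
def tool(c,masks,roi,vh,ztop=.029,zh=.024,grip=.088):
    """masks: hsv ranges; vh: row of head/handle boundary; fit handle line between vh and roi bottom"""
    H=cv2.cvtColor(c['pixels'],cv2.COLOR_RGB2HSV);m=0
    for lo,hi in masks: m=m|cv2.inRange(H,lo,hi)
    k=np.zeros_like(m);k[roi[1]:roi[3],roi[0]:roi[2]]=1;m=m*k
    n,l,st,_=cv2.connectedComponentsWithStats(m);i=1+np.argmax(st[1:,4]);m=(l==i)
    ys,xs=np.where(m);tip=ys.min();rows=range(vh,ys.max()-4)
    mid=np.array([(v,np.where(m[v])[0].mean()) for v in rows if m[v].any()])
    w=[m[v].sum() for v in rows];p=np.polyfit(mid[:,0],mid[:,1],1)
    A=pt(c,np.polyval(p,rows[-1]),rows[-1],ztop)[:2];B=pt(c,np.polyval(p,tip),tip,zh)[:2]
    d=B-A;d/=np.hypot(*d);g=B-(.18-grip)*d;t=np.array(c['s']['tcp_pos'])[:2]
    ang=np.degrees(np.arctan2(d[1],d[0]));cur=np.degrees(np.arctan2(c['s']['ee_rot'][1][0],c['s']['ee_rot'][0][0]))
    print('tip row',tip,'last',ys.max(),'w',np.median(w),'len seen',np.hypot(*(B-A))*1e3,'butt z',ys.max(),'ang',ang,'cur',cur,'grip',g*1e3,'move',(g-t)*1e3,'z',c['s']['tcp_pos'][2])
    return m
E
python3 - <<'E'
from seg import *
c=load('w23')
tool(c,[((15,80,150),(27,126,255))],(240,90,330,262),150)
E
```

```text
tip row 109 last 259 w 14.0 len seen 171.51746409200015 butt z 259 ang 28.032045163946464 cur 33.61924885004807 grip [470.90433833 387.69932037] move [1.79969887 1.24747135] z 0.2159833575132116
```

Run:
```python
from seg import *
c=load('w23')
m=tool(c,[((15,80,150),(27,126,255))],(262,90,330,238),150)
for v in range(106,240,8): x=np.where(m[v])[0]; print(v,x.min() if len(x) else 0,x.max() if len(x) else 0)
```

```text
tip row 109 last 237 w 14.0 len seen 142.34304242543797 butt z 237 ang 27.81837044852826 cur 33.61924885004807 grip [470.90238666 387.76339972] move [1.79774719 1.31155069] z 0.2159833575132116
106 0 0
114 277 299
122 273 303
130 274 302
138 274 300
146 275 297
154 277 295
162 278 291
170 277 290
178 276 290
186 275 289
194 275 288
202 274 287
210 273 286
218 272 285
226 272 285
234 271 284
```

```bash
python3 -m jog '0.5 2 1 -50 -5.8;0.5 0 0 -50 0;0.5 0 0 -50 0;0.5 0 0 -26 0;0.5 0 0 -9 0'|grep -E 'pos|force'
python3 -m jog '0.5 0 0 -5 0;0.5 0 0 0 0'|grep -E 'pos|force'
python3 -m jog '0 0 0 0 0;0 0 0 0 0;0 0 0 0 0;0 0 0 0 0;0 0 0 0 0'|grep -E 'pos|force|width'
```

```text
tcp_pos: [0.4711, 0.3822, 0.0316]
wrist_force: [0.3, 0.5, 0.8]
gripper_force: 0.0
tcp_pos: [0.4724, 0.385, 0.0297]
wrist_force: [1.1, -0.6, 0.6]
gripper_force: 0.0
tcp_pos: [0.4721, 0.3851, 0.0291]
wrist_force: [-0.8, 0.4, 2.3]
gripper_width: 0.176
gripper_force: 30.0
```

```bash
python3 -m jog '0.4 0 0 0 0;0.4 0 0 -3 0;0.4 0 0 -2 0;0.4 0 2 0 0;0.4 0 0 0 0'|grep -E 'pos|force'
python3 -m jog '0 0 0 0 0;0 0 0 0 0;0 0 0 0 0;0 0 0 0 0;0 0 0 0 0'|grep -E 'pos|force|width'
```

```text
tcp_pos: [0.472, 0.3871, 0.0236]
wrist_force: [-0.1, -0.2, -0.0]
gripper_force: 0.0
tcp_pos: [0.472, 0.3868, 0.0238]
wrist_force: [0.2, -1.1, -0.1]
gripper_width: 0.179
gripper_force: 30.0
```

```bash
python3 -m jog '0 0 0 30 0;0 0 0 45 0;0 0 0 45 0;0 0 0 40 0;0 0 0 15 0'|grep -E 'pos|force|width'
python3 -m jog '0 -11 -24 0 -1;0 -16 -37 0 -1;0 -16 -37 0 -1;0 -16 -37 0 -1;0 -16 -37 0 -0.8'|grep -E 'pos|width'
python3 -m jog '0 -16 -37 0 0;0 -16 -37 0 0;0 -6 -10 0 0;0 0 0 -30 0;0 0 0 -20 0'|grep -E 'pos|width'
python3 -m jog '0 0 0 -10 0;0 0 0 0 0;0 0 0 0 0'
```

```text
tcp_pos: [0.4726, 0.3877, 0.2017]
wrist_force: [0.1, -0.3, -0.8]
gripper_width: 0.181
gripper_force: 30.0
tcp_pos: [0.3957, 0.2132, 0.1976]
gripper_width: 0.175
tcp_pos: [0.3587, 0.1309, 0.1476]
gripper_width: 0.179
time_s: 70.9
tcp_pos: [0.3595, 0.1315, 0.1393]
ee_rot: [[0.922, 0.388, 0.001], [0.388, -0.922, 0.001], [0.001, -0.0, -1.0]]
wrist_force: [0.3, 0.5, -0.3]
gripper_width: 0.174
gripper_force: 30.0
```

```bash
python3 -m jog '0 0 0 -15 0;0 0 0 -10 0;0 0 0 0 0'|grep -E 'pos|force'
python3 -m jog '0 0 0 -5 0;0 0 0 -5 0;0 0 0 -5 0'|grep -E 'pos|force'
python3 -m jog '0 0 0 -5 0;0 0 0 -5 0;0 0 0 0 0'|grep -E 'pos|force|width'
python3 -m jog '0 3 1 -2 0;0 3 1 -2 0;0 3 1 -2 0'|grep -E 'pos|force'
python3 -m jog '0 3 1 0 0;0 3 1 -1 0;0 3 1 -1 0'|grep -E 'pos|force|width'
```

```text
tcp_pos: [0.3588, 0.1307, 0.1136]
wrist_force: [0.7, -0.4, -1.0]
gripper_force: 30.0
tcp_pos: [0.3596, 0.1313, 0.0995]
wrist_force: [-1.6, -0.2, 5.8]
gripper_force: 30.0
tcp_pos: [0.3603, 0.1319, 0.0896]
wrist_force: [0.8, 1.1, 2.3]
gripper_width: 0.179
gripper_force: 30.0
tcp_pos: [0.3653, 0.1323, 0.0819]
wrist_force: [-9.6, 2.2, 1.9]
gripper_force: 30.0
tcp_pos: [0.3703, 0.1326, 0.078]
wrist_force: [-14.4, 2.3, -2.0]
gripper_width: 0.182
gripper_force: 30.0
```

```bash
python3 -m jog '0 3 1 1 0;0 3 1 1 0;0 0 0 0 0'|grep -E 'pos|force'
python3 -m jog '0 3 1 1 0;0 2 1 1 0;0 0 0 0 0'|grep -E 'pos|force|width'
python3 - <<'E'
from seg import *
for n in('scene','side'):
    c=shot(n,n+'24'); t=np.array(c['s']['tcp_pos']);u=np.array([.92,.39,0]);uv=proj(c,t).astype(int)
    for th in(40,50,60): 
        a=np.radians(th);d=u*np.cos(a)+np.array([0,0,1])*np.sin(a);print(n,th,'butt',np.round(proj(c,t-.088*d)),'head',np.round(proj(c,t+.075*d)),'tip',np.round(proj(c,t+.092*d)))
    print([tuple(float(x) for x in b) for b in blobs(c,(15,70,110),(27,126,255),15,(uv[0]-60,uv[1]-50,uv[0]+45,uv[1]+55))])
E
```

```text
tcp_pos: [0.3722, 0.1315, 0.078]
wrist_force: [-17.9, -0.9, -4.4]
gripper_force: 30.0
tcp_pos: [0.3737, 0.131, 0.0784]
wrist_force: [-21.4, -1.8, -8.5]
gripper_width: 0.178
gripper_force: 30.0
scene 40 butt [298. 180.] head [336. 176.] tip [340. 176.]
scene 50 butt [301. 184.] head [333. 173.] tip [337. 171.]
scene 60 butt [304. 188.] head [330. 169.] tip [333. 167.]
[(1617.0, 341.9, 180.0, 319.0, 139.0, 43.0, 74.0)]
side 40 butt [202. 222.] head [216. 171.] tip [217. 166.]
side 50 butt [204. 222.] head [214. 171.] tip [215. 165.]
side 60 butt [206. 220.] head [213. 171.] tip [213. 166.]
[]
```

```bash
python3 -m jog '0 -6 -2 4 0;0 -4 -1 6 0;0 0 0 4 0;0 0 0 0 0'|grep -E 'pos|force'
```

```text
tcp_pos: [0.3789, 0.1387, 0.0997]
wrist_force: [1.1, 0.2, -0.2]
gripper_force: 30.0
```

```bash
python3 -m jog '0 -2 -1 -5 0;0 0 0 -5 0;0 0 0 0 0'|grep -E 'pos|force'
python3 -m jog '0 0 0 -3 0;0 0 0 -3 0;0 0 0 -2 0;0 0 0 0 0'|grep -E 'pos|force'
python3 -m jog '0 0 0 -2 0;0 0 0 0 0'|grep -E 'pos|force|width'
```

```text
tcp_pos: [0.3756, 0.1366, 0.0881]
wrist_force: [0.1, 0.2, 0.3]
gripper_force: 30.0
tcp_pos: [0.3756, 0.1366, 0.081]
wrist_force: [-3.7, -1.1, 4.5]
gripper_force: 30.0
tcp_pos: [0.3755, 0.1365, 0.079]
wrist_force: [-3.5, -1.2, 4.7]
gripper_width: 0.182
gripper_force: 30.0
```

```bash
python3 -m jog '0 2 1 0.5 0;0 2 0.5 0.5 0;0 0 0 0 0'|grep -E 'pos|force'
python3 -m jog '0 0 0 10 0;0 -2 -1 20 0;0 0 0 40 0;0 0 0 40 0;0 0 0 20 0'|grep -E 'pos|force'
python3 - <<'E'
from seg import *
for n in('scene','side'):
    c=shot(n,n+'25'); t=np.array(c['s']['tcp_pos']);u=np.array([.92,.39,0]);uv=proj(c,t).astype(int)
    for th in(40,50,60): 
        a=np.radians(th);d=u*np.cos(a)+np.array([0,0,1])*np.sin(a);print(n,th,'butt',np.round(proj(c,t-.088*d)),'tip',np.round(proj(c,t+.092*d)))
    H=cv2.cvtColor(c['pixels'],cv2.COLOR_RGB2HSV);m=cv2.inRange(H,(15,70,90),(28,126,255))
    for v in range(uv[1]-34,uv[1]+40,2): print(v,''.join('#' if m[v,i] else '.' for i in range(uv[0]-35,uv[0]+30)))
    print(uv)
E
```

```text
tcp_pos: [0.3766, 0.1362, 0.0788]
wrist_force: [-8.5, 1.1, 3.6]
gripper_force: 30.3
tcp_pos: [0.3792, 0.1382, 0.2127]
wrist_force: [0.0, 0.5, -1.4]
gripper_force: 30.0
scene 40 butt [303. 150.] tip [350. 141.]
scene 50 butt [306. 154.] tip [347. 135.]
scene 60 butt [310. 158.] tip [343. 130.]
111 .................................................................
113 .................................................................
115 .................................................................
117 .................................................................
119 ...................................##.......................#....
121 .................................................................
123 .................................................................
125 .................................................................
127 ....................................................#............
129 .................................................................
131 .....................................................###.........
133 ................................
[... 3816 characters left out ...]
...................................#........................
181 .................................................................
183 .................................................................
185 .................................................................
187 .............................#...................................
189 .................................................................
191 .................................................................
193 .................................................................
195 .................................................................
197 .................................................................
[204 159]
```

```bash
python3 -m jog '0 3 24 0 0;0 6 46 0 0;0 6 46 0 0;0 6 46 0 0;0 4 25 0 0'|grep -E 'pos|force'
python3 -m jog '0 0 0 -12 0;0 0 0 -10 0;0 0 0 0 0'|grep -E 'pos|force|rot'
cat >> seg.py <<'E'
def asc(n,name,ctr,masks,half=(30,24),step=(1,2)):
    c=shot(n,name); H=cv2.cvtColor(c['pixels'],cv2.COLOR_RGB2HSV);u,v=np.round(ctr).astype(int)
    ms=[(k,cv2.inRange(H,lo,hi)) for k,lo,hi in masks]
    for y in range(v-half[1],v+half[1],step[1]): print(y,''.join(next((k for k,m in ms if m[y,x]),'.') for x in range(u-half[0],u+half[0],step[0])))
    print('col0',u-half[0]); return c
E
python3 - <<'E'
from seg import *
c=load('scene22');w=np.array([.3612,.307,.105]);u=np.array([.92,.392,0]);l=np.array([.392,-.92,0])
print('well corners',[np.round(proj(c,w+.015*(a*u+b*l))).astype(int).tolist() for a,b in((1,1),(1,-1),(-1,-1),(-1,1))])
asc('scene','scene26',proj(c,w),[('#',(15,60,100),(28,135,255)),('d',(0,0,0),(179,255,60))])
t=np.array(r.sense()['tcp_pos']);print('butt exp',proj(c,t-.0517*u-[0,0,.0712]))
E
```

```text
tcp_pos: [0.4029, 0.3262, 0.2082]
wrist_force: [-0.1, -0.2, -0.2]
gripper_force: 30.0
tcp_pos: [0.4023, 0.3227, 0.1863]
ee_rot: [[0.922, 0.387, -0.002], [0.387, -0.922, -0.003], [-0.003, 0.002, -1.0]]
wrist_force: [-0.0, -0.5, 0.5]
gripper_force: 30.0
well corners [[367, 153], [372, 148], [363, 143], [358, 149]]
124 .........................dddddddddddddddddddddddd.....dddddd
126 ..........................dddddddddddddddddddd...d.......#.d
128 .........................dddddddddddddddddddd.............#d
130 ..........................dddddddddddddddddddddddd.ddd...dd.
132 ..............................ddddddddddddddddddddddd.####..
134 ..................................dddddddddddddddddd..#.....
136 ......................................ddddddddddddddd.......
138 ...........................#......######.ddddddddd..........
140 .........................##################..ddddd..........
142 .......................########.##..###.....................
144 .....................##########..########...................
146 ...................###########..###########.................
148 ..................########################..................
150 ................##########################..................
152 ..............###########################...................
154 ............#############################...................
156 ..........##############################....................
158 ........###############################.....................
160 .......################################.....................
162 .....#################################......................
164 ...###################################......................
166 .#####################################......................
168 #####################################.......................
170 ####################################........................
col0 335
butt exp [363.31688624 144.85294337]
```

```bash
python3 -m jog '0 2 2.5 -5 0;0 0 0 -3 0;0 0 0 0 0'|grep -E 'pos|force'
python3 -m jog '0 0 0 -4 0;0 0 0 0 0'|grep -E 'pos|force'
python3 -m jog '0 0 0 -4 0;0 0 0 0 0'|grep -E 'pos|force'
python3 -m jog '0 0 0 -3 0;0 0 0 0 0'|grep -E 'pos|force'
```

```text
tcp_pos: [0.4049, 0.3267, 0.1796]
wrist_force: [0.2, -0.3, -0.1]
gripper_force: 30.0
tcp_pos: [0.4048, 0.3267, 0.1755]
wrist_force: [-0.4, 0.1, -1.2]
gripper_force: 30.0
tcp_pos: [0.4048, 0.3267, 0.1714]
wrist_force: [0.1, 0.1, -0.7]
gripper_force: 30.0
tcp_pos: [0.4049, 0.3268, 0.1685]
wrist_force: [-0.5, 0.1, 0.2]
gripper_force: 30.0
```

```bash
python3 -m jog '0 0 0 -3 0;0 0 0 0 0'|grep -E 'pos|force'
python3 -m jog '0 0 0 -3 0;0 0 0 0 0'|grep -E 'pos|force'
python3 -m jog '0 -2 -1 -2 0;0 -2 -1 -1 0;0 0 0 0 0'|grep -E 'pos|force'
```

```text
tcp_pos: [0.4048, 0.3267, 0.1655]
wrist_force: [0.3, -0.6, -1.2]
gripper_force: 30.0
tcp_pos: [0.4048, 0.3267, 0.1625]
wrist_force: [-0.8, -0.6, -0.6]
gripper_force: 30.0
tcp_pos: [0.4008, 0.3248, 0.1597]
wrist_force: [-0.5, -0.5, -0.9]
gripper_force: 30.0
```

```bash
python3 -m jog '0 -3 -1 0 0;0 -3 -1 0.5 0;0 0 0 0 0'|grep -E 'pos|force'
python3 -m jog '0 -3 -1 1 0;0 -3 -2 2 0;0 0 0 0 0'|grep -E 'pos|force'
python3 -m jog '0 -3 -1 1 0;0 -3 -1 1 0;0 0 0 0 0'|grep -E 'pos|force'
```

```text
tcp_pos: [0.3974, 0.3247, 0.1616]
wrist_force: [6.9, 0.1, -2.9]
gripper_force: 32.4
tcp_pos: [0.3943, 0.3248, 0.1659]
wrist_force: [11.6, 3.7, -4.7]
gripper_force: 37.5
tcp_pos: [0.3897, 0.3233, 0.1687]
wrist_force: [16.5, 3.0, -4.6]
gripper_force: 39.4
```

```bash
python3 -m jog '0 1 0 -3 0;0 0 0 -3 0;0 0 0 0 0'|grep -E 'pos|force|width'
python3 -m jog '0 0 0 -3 0;0 0 0 -2 0;0 0 0 0 0'|grep -E 'pos|force|width'
python3 - <<'E'
from seg import *
c=load('side22');t=np.array(r.sense()['tcp_pos']);print(np.round(proj(c,t)),[(th,np.round(proj(c,t+.092*np.array([.92*np.cos(np.radians(th)),.39*np.cos(np.radians(th)),np.sin(np.radians(th))])))) for th in(50,60,70)])
asc('scene','scene27',proj(load('scene22'),t),[('#',(15,60,100),(28,135,255)),('d',(0,0,0),(179,255,60))],(36,30))
c=load('scene22');print([(th,np.round(proj(c,t+.092*np.array([.92*np.cos(np.radians(th)),.39*np.cos(np.radians(th)),np.sin(np.radians(th))])))) for th in(50,60,70)])
E
```

```text
tcp_pos: [0.39, 0.324, 0.1636]
wrist_force: [11.8, 4.5, 1.4]
gripper_width: 0.18
gripper_force: 35.9
tcp_pos: [0.3899, 0.3241, 0.1588]
wrist_force: [10.9, 4.6, 3.0]
gripper_width: 0.182
gripper_force: 35.3
[170. 143.] [(50, array([176., 114.])), (60, array([173., 114.])), (70, array([170., 115.]))]
109 ................................dddddddddddddddddddddddddddddd...dd.....
111 ................................dddddddddddddddddddddddd.......ddd......
113 ..............................ddddddd...dddddddddddddd..................
115 ...........................dddddddddddd......ddddddd..dd.ddd............
117 .........................ddddd.#.dddddddddddddddddddddddddd.............
119 .......................ddddd.#.ddddddd..dddddd.dd.....ddddd.............
121 .................dddddddddd..ddddddddddddddddddddd....#.d...............
123 ...............ddddddddddddddddddddddddddd..d...........................
125 ..............ddddddddddddddddddddddddddd.dd.dddddd...####..............
127 .............ddddddd.dddddddddddddddddd.dd..ddddddd.######..............
129 ............dddddddddddddd
[... 900 characters left out ...]
...############################.......................................
155 ...#############################........................................
157 ..##############################........................................
159 ###############################.........................................
161 ###############################.........................................
163 ##############################..........................................
165 ##############################..........................................
167 #############################...........................................
col0 343
[(50, array([403., 129.])), (60, array([400., 125.])), (70, array([395., 121.]))]
```

```bash
python3 -m jog '0.3 0 0 0 0;0.55 0 0 0 0;0.55 0 0 0 0;0.55 0 0 0 0'|grep -E 'pos|force|width'
python3 -m jog '0.55 0 0 15 0;0.55 0 0 40 0;0.55 0 0 50 0;0.55 0 0 30 0'|grep -E 'pos|force'
python3 - <<'E'
from seg import *
w=np.array([.3612,.307,.105])
c=asc('scene','scene28',proj(load('scene22'),w+[.03,.02,.06]),[('#',(15,60,100),(28,135,255)),('d',(0,0,0),(179,255,60))],(36,36))
print('well',proj(c,w),[(th,np.round(proj(c,w+np.array([.92*np.cos(np.radians(th)),.39*np.cos(np.radians(th)),np.sin(np.radians(th))])*.15))) for th in(40,50,60,70,90)])
E
```

```text
tcp_pos: [0.3837, 0.3176, 0.154]
wrist_force: [0.3, -0.0, 0.1]
gripper_width: 0.518
gripper_force: 0.0
tcp_pos: [0.3846, 0.3184, 0.2933]
wrist_force: [0.0, 0.4, -0.4]
gripper_force: 0.0
101 ..................................ddddddddddd...........................
103 .................................ddddddddddd............................
105 .................................dddddddd...............................
107 ................................dddddddd................................
109 .................................ddddddd................................
111 ......................................d.................................
113 ........................................................................
115 ........................................................................
117 ........................................................................
119 ........................................................................
121 ........................................................................
123 ...............................................................
[... 1335 characters left out ...]
##################..........................................
161 ##############################..........................................
163 #############################...........................................
165 #############################...........................................
167 ############################............................................
169 ###########################.............................................
171 ##########################..............................................
col0 344
well [364.9988681  148.23093635] [(40, array([407., 141.])), (50, array([403., 133.])), (60, array([397., 126.])), (70, array([390., 119.])), (90, array([374., 109.]))]
```

```bash
python3 -m jog '0 42 18 0 0;0 44 18 0 0;0 0 0 -40 0;0 0 0 -45 0;0 0 0 -12 0'|grep -E 'pos|force|width'
python3 -m jog '0 -12 -5 0 0;0 -12 -5 0 0;0 -12 -5 0 0'|grep -E 'pos|force'
python3 -m jog '0 -9 -4 0 0;0 -9 -4 -2 0;0 -9 -4 -2 0'|grep -E 'pos|force'
python3 -m jog '0 -9 -4 -2 0;0 -9 -4 -2 0;0 0 0 0 0'|grep -E 'pos|force'
```

```text
tcp_pos: [0.469, 0.3526, 0.1899]
wrist_force: [0.6, 0.4, 0.6]
gripper_width: 0.072
gripper_force: 0.0
tcp_pos: [0.4334, 0.3391, 0.1943]
wrist_force: [-0.1, -0.8, 0.3]
gripper_force: 0.0
tcp_pos: [0.4064, 0.3266, 0.1883]
wrist_force: [-0.2, 0.4, -0.5]
gripper_force: 0.0
tcp_pos: [0.3884, 0.3185, 0.1842]
wrist_force: [-0.1, 0.8, -0.2]
gripper_force: 0.0
```

```bash
python3 -m jog '0 -5 -2 0 0;0 -4 -2 0 0;0 0 0 0 0'|grep -E 'pos|force'
python3 - <<'E'
from seg import *
w=np.array([.3612,.307,.105]);M=[('#',(15,60,100),(28,135,255)),('d',(0,0,0),(179,255,60))]
c=asc('scene','scene29',proj(load('scene22'),w+[.0,.0,.06]),M,(36,36))
c=asc('side','side29',proj(load('side22'),w+[.0,.0,.06]),M,(36,36))
for n in('scene29','side29'):c=load(n);print('well',proj(c,w),'top',proj(c,w+[0,0,.09]),proj(c,w+[0,0,.15]))
E
```

```text
tcp_pos: [0.3798, 0.3148, 0.1844]
wrist_force: [-1.0, -0.5, -0.2]
gripper_force: 0.0
97 ..........................................dddddddddddddddddddddddddddddd
99 ..........................................dddddddddddddddddddddddddddddd
101 ........................................ddddddddddddddddddddddddddddddd.
103 .......................................ddddd..dddddddddddddddddd........
105 ....................................dddddddddd.#..ddddddddddddd...#.....
107 ................................#.ddddddddddddddd.....dddddddddddd......
109 ................................dddddd.#.dddddddddddddddddd..dddd.d.....
111 ...............................ddddd.#.ddddddddd..ddddddd.ddddddddd.....
113 ........................ddddddddddd..dddddddddddddddddd..d..##dddd......
115 ......................dddd.dddddddddddddddddddddddddd...d.ddd..d........
117 .....................ddddddd.dddddddddddddddddddddd...dddddddd..........
119 ....................ddddddddddddddddddddddddddd.dddddddd.ddd............
121 .....................ddddddddddddddddddddddd....d....##.dd..............
123 ............
[... 4030 characters left out ...]
............####............#..............
173 ...........................................#.....#.#..#.#...##........#.
175 ....................................######..#.....#........##....#......
177 ......................................####..#..##.##...#.......###...##.
179 .................................#.....#....#.##.###...##.#.............
181 ...............................#..##...#####...#...#.#.##.#######.......
183 ...............................#............#...##...##........#.#.###..
col0 130
well [364.9988681  148.23093635] top [370.29715692 125.63528235] [374.20956677 108.94999733]
well [169.33730783 162.67550808] top [164.13712252 141.21963254] [160.38616072 125.74322841]
```

```bash
python3 -m jog '0 18 8 0 0;0 0 0 40 0;0 15 10 60 0;0 30 10 0 0;0.5 30 0 0 0'|grep -E 'pos|force'
cat >> seg.py <<'E'
W0=[np.array([.3612,.307,.105]),np.array([.3824,.2573,.105]),np.array([.4036,.2077,.105]),np.array([.4248,.158,.105])]
M0=[('#',(15,60,100),(28,135,255)),('r',(0,180,80),(8,255,255)),('b',(105,130,60),(125,255,255)),('d',(0,0,0),(179,255,60))]
E
python3 - <<'E'
from seg import *
w=W0[0]
c=asc('scene','scene30',proj(load('scene22'),w+[.0,.0,.06]),M0,(36,30))
c=asc('side','side30',proj(load('side22'),w+[.0,.0,.06]),M0,(30,26))
for n in('scene30','side30'):c=load(n);print('well',proj(c,w),'top',proj(c,w+[0,0,.09]),proj(c,w+[0,0,.15]))
E
```

```text
tcp_pos: [0.4739, 0.3438, 0.285]
wrist_force: [-0.3, -0.3, -1.0]
gripper_force: 0.0
103 ..............................................................ddddddd..d
105 .............................................................ddddddddddd
107 .............................................................ddddddddddd
109 .............................................................ddddddddddd
111 ....................#......................................#dddddddddddd
113 ............................................................dddddddddddd
115 ...............................................................ddddddddd
117 ...................................................................ddddd
119 ........................................................................
121 ........................................................................
123 ..................................#####.................................
125 .................................######.................................
127 ................................####....................................
129 ...........
[... 2487 characters left out ...]
................#......#######....................
161 .........................##..........###########............
163 .......................#####...........###############......
165 ......................##.##........#..######.........#######
167 .....................########.#.......#####......##....#####
169 ............................######...................#######
171 ......................#.....#........##.#..........#######..
173 .......................#.##.#.....#..#.....#....#.#######...
col0 136
well [364.9988681  148.23093635] top [370.29715692 125.63528235] [374.20956677 108.94999733]
well [169.33730783 162.67550808] top [164.13712252 141.21963254] [160.38616072 125.74322841]
```

```bash
python3 -m jog '0.5 13 -14 -30 2;0.5 14 -14 -30 1;0.5 0 0 -9 0;0.5 0 0 0 0'|grep -E 'pos|time'
python3 - <<'E'
from seg import *
c=shot('wrist','w31')
print([np.round(proj(c,p)) for p in([.434,.282,.029],[.583,.357,.023],[.501,.316,.029])])
m=tool(c,[((100,100,50),(128,255,255))],(230,80,340,250),60)
for v in range(80,262,10): x=np.where(m[v])[0]; print(v,x.min() if len(x) else 0,x.max() if len(x) else 0)
print([tuple(float(x) for x in b) for b in blobs(c,(0,0,0),(179,255,60),60,(220,60,350,235))])
E
```

```text
time_s: 85.82
tcp_pos: [0.4997, 0.315, 0.2151]
[array([283., 252.]), array([280., 110.]), array([282., 193.])]
tip row 153 last 249 w 0.0 len seen 109.553546610658 butt z 249 ang 23.151759161044634 cur 25.815681160416737 grip [456.3272252  301.28517454] move [-43.33568093 -13.73040442] z 0.21505953790704352
80 0 0
90 0 0
100 0 0
110 0 0
120 0 0
130 0 0
140 0 0
150 0 0
160 273 286
170 273 286
180 272 285
190 272 285
200 271 284
210 271 284
220 271 283
230 270 283
240 270 282
250 0 0
260 0 0
[]
```

```bash
python3 -m jog '0.5 1 5.5 -50 -2.7;0.5 0 0 -50 0;0.5 0 0 -50 0;0.5 0 0 -26 0;0.5 0 0 -9 0'|grep -E 'pos|force'
python3 -m jog '0.45 0 0 -5 0;0.4 0 0 0 0;0.4 0 0 0 0'|grep -E 'pos|force'
```

```text
tcp_pos: [0.5008, 0.3211, 0.0297]
wrist_force: [0.1, -0.0, 0.5]
gripper_force: 0.0
tcp_pos: [0.5016, 0.321, 0.0265]
wrist_force: [-0.3, -0.4, 0.1]
gripper_force: 0.0
```

```bash
python3 -m jog '0.4 0 0 -2.5 0;0 0 0 0 0;0 0 0 0 0;0 0 0 0 0;0 0 0 0 0'|grep -E 'pos|force|width'
python3 -m jog '0 0 0 30 0;0 0 0 45 0;0 0 0 45 0;0 0 0 40 0;0 0 0 15 0'|grep -E 'pos|force|width'
python3 -m jog '0 -15 -20 0 0;0 -22 -30 0 0;0 -22 -30 0 0;0 -22 -30 0 0;0 -22 -30 0 0'|grep -E 'pos|width'
python3 -m jog '0 -22 -30 0 0;0 -10 -17 0 0;0 0 0 -30 0;0 0 0 -30 0;0 0 0 0 0'
```

```text
tcp_pos: [0.5015, 0.3208, 0.0234]
wrist_force: [0.6, -0.6, 6.4]
gripper_width: 0.179
gripper_force: 30.9
tcp_pos: [0.5014, 0.3209, 0.1997]
wrist_force: [-0.9, -0.2, 0.1]
gripper_width: 0.18
gripper_force: 30.0
tcp_pos: [0.3963, 0.1788, 0.196]
gripper_width: 0.178
time_s: 89.38
tcp_pos: [0.3648, 0.1323, 0.1357]
ee_rot: [[0.92, 0.392, -0.005], [0.392, -0.92, -0.004], [-0.006, 0.002, -1.0]]
wrist_force: [1.2, 0.4, -0.3]
gripper_width: 0.182
gripper_force: 30.0
```

```bash
python3 -m jog '0 2 1 -15 0;0 0 0 -7 0;0 0 0 0 0'|grep -E 'pos|force'
python3 -m jog '0 0 0 -5 0;0 0 0 -5 0;0 0 0 -5 0'|grep -E 'pos|force'
python3 -m jog '0 1 0.5 -4 0;0 1 0.5 -4 0;0 0 0 0 0'|grep -E 'pos|force|width'
python3 -m jog '0 2 1 -3 0;0 2 1 -2 0;0 0 0 0 0'|grep -E 'pos|force'
python3 -m jog '0 2 1 -2 0;0 2 1 -1 0;0 0 0 0 0'|grep -E 'pos|force|width'
```

```text
tcp_pos: [0.3681, 0.1345, 0.1158]
wrist_force: [-0.6, -0.1, -0.7]
gripper_force: 30.0
tcp_pos: [0.3686, 0.1349, 0.1018]
wrist_force: [-2.4, -1.0, 8.0]
gripper_force: 30.0
tcp_pos: [0.3702, 0.1356, 0.0934]
wrist_force: [-2.3, 0.0, 4.6]
gripper_width: 0.182
gripper_force: 30.0
tcp_pos: [0.3728, 0.1366, 0.0879]
wrist_force: [-4.4, 1.1, 5.5]
gripper_force: 30.0
tcp_pos: [0.3754, 0.1376, 0.0843]
wrist_force: [-8.2, -0.7, 4.5]
gripper_width: 0.183
gripper_force: 30.0
```

```bash
python3 -m jog '0 1 0.5 -3 0;0 1 0.5 -2 0;0 0 0 0 0'|grep -E 'pos|force'
python3 -m jog '0 2 1 0 0;0 1 0.5 0 0;0 0 0 0 0'|grep -E 'pos|force'
python3 -m jog '0 0 0 10 0;0 -2 -1 20 0;0 0 0 40 0;0 0 0 40 0;0 0 0 20 0'|grep -E 'pos|force'
python3 - <<'E'
from seg import *
c=load('scene22'); t=np.array(r.sense()['tcp_pos']);u=np.array([.92,.392,0]);uv=proj(c,t)
for th in(40,50,60):
    a=np.radians(th);d=u*np.cos(a)+np.array([0,0,1])*np.sin(a);print(th,'butt',np.round(proj(c,t-.088*d)),'tip',np.round(proj(c,t+.092*d)))
asc('scene','scene32',uv,[('b',(100,110,50),(128,255,255)),('d',(0,0,0),(179,255,60)),('#',(15,60,100),(28,135,255))],(30,20))
E
```

```text
tcp_pos: [0.3786, 0.1392, 0.0799]
wrist_force: [-5.0, -1.5, 6.6]
gripper_force: 30.0
tcp_pos: [0.379, 0.1392, 0.0796]
wrist_force: [-13.0, -1.0, 12.8]
gripper_force: 31.3
tcp_pos: [0.3823, 0.1418, 0.2128]
wrist_force: [0.6, 0.4, 0.2]
gripper_force: 30.0
40 butt [305. 150.] tip [352. 141.]
50 butt [308. 154.] tip [349. 136.]
60 butt [311. 158.] tip [345. 131.]
126 .....ddd...ddddd..#.dddddddddddddddd.dd..dd.....dddd........
128 ...dddddddddddd..ddddddddddddddddd.dd..dd.......dd..........
130 .ddd..ddddddddddddddddddddddddddddd.#.ddd......dd.ddd.......
132 .dddddddddddddddddddddddddddddddd...dddd.d......ddd.........
134 ddddddddddddddddddddddddddd.dddd..dddddddddd...dd...........
136 .dddddddddddddddddddddd......ddd...dddddddddddd.............
138 ..ddddddddddddddddd.d..d.d.........#.ddddddd................
140 ..dddddddddddddddd...d......dd.....#.dddd...................
142 ...dddddddddddddddddddd...ddd....bdddd......................
144 .......ddddddddddddddddddddd..ddbbbbd.......................
146 ..........dddddddddddddddddddddddddd......................##
148 ..............ddddddddddddddddd..........................###
150 ................bbddddddddddddd........................#####
152 ..............bbbbbbbbddddd.ddd......................#######
154 ...........bbbbbbb.................................#########
156 ............bbb..................................###########
158 ...............................................#############
160 ..............................................##############
162 ............................................################
164 ..........................................##################
col0 296
```

```bash
python3 -m jog '0 8 22 0 0;0 12 38 0 0;0 12 38 0 0;0 12 37 0 0;0 0 0 -10 0'|grep -E 'pos|force'
python3 -m jog '0 0 0 -12 0;0 0 0 0 0'|grep -E 'pos|force'
```

```text
tcp_pos: [0.426, 0.2792, 0.1981]
wrist_force: [-0.9, -0.6, -0.4]
gripper_force: 30.0
tcp_pos: [0.4239, 0.2745, 0.1858]
wrist_force: [0.2, 0.1, -0.5]
gripper_force: 30.0
```

```bash
python3 -m jog '0 2 2 -5 0;0 0 0 -3 0;0 0 0 0 0'|grep -E 'pos|force'
python3 -m jog '0 0 0 -4 0;0 0 0 0 0'|grep -E 'pos|force'
python3 -m jog '0 0 0 -4 0;0 0 0 -3 0;0 0 0 0 0'|grep -E 'pos|force'
python3 -m jog '0 0 0 -3 0;0 0 0 -3 0;0 0 0 0 0'|grep -E 'pos|force'
```

```text
tcp_pos: [0.4269, 0.2776, 0.1797]
wrist_force: [0.6, 0.2, -0.0]
gripper_force: 30.0
tcp_pos: [0.4268, 0.2777, 0.1754]
wrist_force: [0.1, 0.6, -0.7]
gripper_force: 30.0
tcp_pos: [0.4268, 0.2777, 0.1683]
wrist_force: [0.8, -0.2, -0.4]
gripper_force: 30.0
tcp_pos: [0.4268, 0.2777, 0.1623]
wrist_force: [0.1, -0.6, 0.4]
gripper_force: 30.0
```

```bash
python3 -m jog '0 -2 -1 -2 0;0 -2 -1 -1 0;0 0 0 0 0'|grep -E 'pos|force'
python3 -m jog '0 -3 -1 0 0;0 -3 -1 0.5 0;0 0 0 0 0'|grep -E 'pos|force'
python3 -m jog '0 -3 -1 1 0;0 -3 -2 2 0;0 0 0 0 0'|grep -E 'pos|force'
python3 -m jog '0 -3 -1 1 0;0 -3 -1 1 0;0 0 0 0 0'|grep -E 'pos|force'
python3 -m jog '0 1 0 -3 0;0 0 0 -3 0;0 0 0 0 0'|grep -E 'pos|force'
python3 -m jog '0 0 0 -3 0;0 0 0 -2 0;0 0 0 0 0'|grep -E 'pos|force'
python3 - <<'E'
from seg import *
c=load('scene22'); t=np.array(r.sense()['tcp_pos']);u=np.array([.92,.392,0]);uv=proj(c,t)
for th in(50,60,70):
    a=np.radians(th);d=u*np.cos(a)+np.array([0,0,1])*np.sin(a);print(th,'tip',np.round(proj(c,t+.092*d)),'headroot',np.round(proj(c,t+.042*d)))
asc('scene','scene33',uv,[('b',(100,110,50),(128,255,255)),('d',(0,0,0),(179,255,60)),('#',(15,60,100),(28,135,255))],(30,22))
E
```

```text
tcp_pos: [0.4227, 0.2757, 0.1596]
wrist_force: [-0.7, -0.6, -0.1]
gripper_force: 30.0
tcp_pos: [0.4189, 0.2754, 0.1613]
wrist_force: [5.5, 0.8, -2.2]
gripper_force: 31.0
tcp_pos: [0.4161, 0.2755, 0.1657]
wrist_force: [11.8, 4.2, -4.1]
gripper_force: 36.1
tcp_pos: [0.4121, 0.2745, 0.1685]
wrist_force: [16.6, 2.4, -6.0]
gripper_force: 39.1
tcp_pos: [0.4125, 0.2748, 0.1635]
wrist_force: [11.5, 4.2, 1.0]
gripper_force: 35.5
tcp_pos: [0.4125, 0.275, 0.1587]
wrist_force: [10.4, 4.5, 2.9]
gripper_force: 34.9
50 tip [394. 141.] headroot [380. 146.]
60 tip [390. 136.] headroot [379. 144.]
70 tip [386. 132.] headroot [377. 142.]
128 ..................ddddd.#.ddddddddddddddddddd.ddddddd.......
130 ................dddddd##ddddddd.dddddddddd...##.dddd........
132 ..........ddd.dddddd..ddddddddddddddd..ddddd....#.d.........
134 ........ddddddddddddddddddddddddddddddd.........ddddd.......
136 ......dddd.ddddddddddddddddddddddd.dd..ddd.d....ddd.........
138 ......ddddd..ddddddddddddddddddddddd.dddddddd.dddd..........
140 .....ddddddddddddddddddddddddd...ddddddddddddddd............
142 ......dddddddd
[... 265 characters left out ...]
dddddddddddddbbbd........................
152 .........#######.ddddddddddddddd..##........................
154 .......##########.bbbdddddddddd.###.........................
156 .....#######...bbbbbbbb...ddddd####.........................
158 ...########.bbbbbbbb.########.####..........................
160 ..########.bbbbbb.################..........................
162 ##############.##################...........................
164 #################################...........................
166 ################################............................
168 ################################............................
170 ###############################.............................
col0 340
```

```bash
python3 -m jog '0.3 0 0 0 0;0.55 0 0 0 0;0.55 0 0 0 0;0.55 0 0 0 0'|grep -E 'pos|width'
python3 -m jog '0.55 0 0 15 0;0.55 0 0 40 0;0.55 0 0 50 0;0.55 0 0 30 0'|grep -E 'pos|force'
python3 -m jog '0 42 18 0 0;0 44 18 0 0;0 0 0 -40 0;0 0 0 -45 0;0 0 0 -12 0'|grep -E 'pos|force|width'
python3 - <<'E'
from seg import *
c=load('scene22');w=W0[1]
asc('scene','scene34',proj(c,w+[.03,.02,.05]),[('b',(100,110,50),(128,255,255)),('d',(0,0,0),(179,255,60)),('#',(15,60,100),(28,135,255))],(32,26))
E
```

```text
tcp_pos: [0.4056, 0.2685, 0.1538]
gripper_width: 0.515
tcp_pos: [0.4063, 0.2692, 0.2917]
wrist_force: [0.2, -0.3, -0.0]
gripper_force: 0.0
tcp_pos: [0.4905, 0.3034, 0.1888]
wrist_force: [-0.8, -1.0, 0.7]
gripper_width: 0.075
gripper_force: 0.0
124 ...........................######..........................ddddd
126 ..........................######.........................ddddddd
128 .........................#####...........................ddddd.d
130 .........................####..#.....................ddddddddddd
132 .........................######....................ddddddddddddd
134 .........................#####...................ddddddd.#.ddddd
136 ........................######..................dddddd.#.ddddddd
138 ........................######............ddddddddddd..ddddddddd
140 ......................########...........ddddddddddddddddddddddd
142 ....................#############......dddd.dddddddddddddddddddd
144 ..................#################.bbbdddddd..ddddddddddddddddd
146 ................################..bbbddddddddddddddddddddddddddd
148 ...............########.
[... 246 characters left out ...]
.
156 .......###########..bbbbbbb.#########.......dddddddddddddddddddd
158 .....###########.bbbbbbb.###########............dddddddddddddddd
160 ....#########.bbbbbbb..#############................dddddddd.ddd
162 ..##############.bb.################....................dddddddd
164 ###################################........................dddd.
166 ##################################..............................
168 ##################################..............................
170 #################################...............................
172 ###############################.................................
174 #############################...................................
col0 338
```

```bash
python3 -m jog '0 -12 -5 0 0;0 -12 -5 0 0;0 -12 -5 0 0'|grep -E 'pos|force'
python3 -m jog '0 -9 -4 0 0;0 -9 -4 -2 0;0 -9 -4 -2 0'|grep -E 'pos|force'
python3 -m jog '0 -9 -4 -2 0;0 -9 -4 -2 0;0 0 0 0 0'|grep -E 'pos|force'
python3 -m jog '0 -5 -2 0 0;0 -4 -2 0 0;0 0 0 0 0'|grep -E 'pos|force'
python3 -m jog '0 18 8 0 0;0 0 0 40 0;0 15 -10 60 0;0 40 -20 0 0;0.5 50 -30 0 0'|grep -E 'pos|force'
python3 - <<'E'
from seg import *
c=load('scene22');w=W0[1]
asc('scene','scene35',proj(c,w+[.03,.02,.05]),[('b',(100,110,50),(128,255,255)),('d',(0,0,0),(179,255,60)),('#',(15,60,100),(28,135,255))],(32,26))
print('top exp',proj(c,w+[0,0,.09]))
E
```

```text
tcp_pos: [0.4553, 0.2899, 0.1938]
wrist_force: [0.4, -0.8, 0.7]
gripper_force: 0.0
tcp_pos: [0.4283, 0.2776, 0.1881]
wrist_force: [-1.2, 0.0, 0.2]
gripper_force: 0.0
tcp_pos: [0.4103, 0.2695, 0.1841]
wrist_force: [0.5, -0.5, -0.7]
gripper_force: 0.0
tcp_pos: [0.4018, 0.2658, 0.1842]
wrist_force: [-0.4, -0.1, -0.6]
gripper_force: 0.0
tcp_pos: [0.526, 0.2142, 0.2855]
wrist_force: [0.6, 0.5, -0.3]
gripper_force: 0.0
124 ............................#####....ddddddd.#.ddddddddddddddddd
126 ..........................######...dddddddd.#.ddddd...dddddddddd
128 ..........................##..d....dddddd...ddddddddddd...dddddd
130 .........................#.dddddddddddd.#.dddddddddddddddddddd.d
132 ......................d..ddddddddddddddddddddddddddddddddddd.dd.
134 ....................ddddddddddddddddddddddddddddddddddddddddd..d
136 ..................ddddddddddddd.ddddddddddddddddddddddddd.d..dd.
138 ................dddd..ddddddddddddddddddddddddddddddddd.ddddddd.
140 ................dd.d..ddddddddddddddddddddddddddddd.......#..##.
142 ...............ddd..d.#ddddddddddddddddddddddddd..........
[... 455 characters left out ...]
#######.....ddddddddddd...........
158 .....#######.bbbb.##################..........dddddd............
160 ....########.bbbb.##################..............d.............
162 ..##############..#################.............................
164 ###################################.............................
166 ##################################..............................
168 ##################################..............................
170 ################################................................
172 ###############################.................................
174 #############################...................................
col0 338
top exp [360.50807543 136.08546611]
```

```bash
python3 -m jog '0.5 20 6 -30 4;0.5 19 6 -30 4;0.5 0 0 -10 0;0.5 0 0 0 0'|grep -E 'pos|time'
python3 - <<'E'
from seg import *
c=shot('wrist','w36');H=cv2.cvtColor(c['pixels'],cv2.COLOR_RGB2HSV)
print([np.round(proj(c,p)) for p in([.5,.186,.029],[.643,.274,.023],[.565,.226,.029])])
print('red',[tuple(float(x) for x in b) for b in blobs(c,(0,170,80),(8,255,255),60,(200,60,370,260))])
for v in(150,175,200,225): print(v,[tuple(int(x) for x in H[v,u]) for u in range(255,310,4)])
E
```

```text
time_s: 101.58
tcp_pos: [0.5635, 0.2256, 0.2135]
[array([283., 254.]), array([281., 110.]), array([282., 193.])]
red [(1701.0, 276.4, 129.0, 259.0, 104.0, 35.0, 57.0)]
150 [(10, 146, 131), (9, 153, 140), (1, 201, 246), (1, 202, 251), (1, 195, 252), (1, 194, 252), (2, 194, 251), (1, 196, 250), (1, 200, 242), (2, 203, 192), (10, 141, 94), (10, 143, 102), (11, 147, 135), (11, 145, 135)]
175 [(11, 146, 147), (11, 147, 147), (11, 147, 147), (11, 146, 147), (14, 143, 234), (14, 143, 234), (14, 142, 236), (12, 145, 130), (10, 145, 104), (10, 144, 103), (11, 148, 143), (11, 146, 148), (11, 146, 147), (10, 145, 146)]
200 [(10, 146, 133), (10, 144, 133), (11, 147, 134), (11, 144, 135), (14, 142, 233), (14, 142, 235), (14, 142, 233), (12, 144, 119), (11, 141, 92), (11, 146, 91), (10, 143, 125), (10, 143, 128), (10, 145, 127), (10, 143, 128)]
225 [(10, 144, 138), (10, 144, 138), (11, 147, 137), (10, 145, 137), (14, 143, 234), (14, 142, 235), (14, 143, 230), (12, 142, 108), (11, 145, 93), (11, 145, 97), (10, 146, 131), (10, 146, 131), (10, 146, 131), (10, 144, 131)]
```

Run:
```python
from seg import *
c=load('w36')
m=tool(c,[((12,125,200),(16,160,255)),((0,170,80),(8,255,255))],(240,95,320,236),172)
for v in range(104,240,10): x=np.where(m[v])[0]; print(v,x.min() if len(x) else 0,x.max() if len(x) else 0)
```

```text
tip row 95 last 235 w 11.0 len seen 152.2826569537228 butt z 235 ang 30.139148603890987 cur 31.075845078977235 grip [573.60687326 240.37083499] move [10.13177176 14.74630923] z 0.21348427809509388
104 245 319
114 259 293
124 260 293
134 260 293
144 260 293
154 266 287
164 270 281
174 270 281
184 270 281
194 270 280
204 270 280
214 270 280
224 270 280
234 270 280
```

```bash
python3 - <<'E'
from seg import *
c=load('w36')
m=tool(c,[((12,125,200),(16,160,255)),((0,170,80),(8,255,255))],(258,104,296,236),172,zh=.026)
E
python3 -m jog '0.5 0 0 -50 -1;0.5 0 0 -40 0;0.5 0 0 0 0'|grep -E 'pos|force'
```

```text
tip row 104 last 235 w 11.0 len seen 143.04067961938637 butt z 235 ang 30.12606434669079 cur 31.075845078977235 grip [565.62018349 235.72034124] move [ 2.14508199 10.09581548] z 0.21348427809509388
tcp_pos: [0.5623, 0.2251, 0.1228]
wrist_force: [0.2, -0.0, 0.4]
gripper_force: 0.0
```

```bash
python3 -m jog '0.5 3 10.5 -40 0;0.5 0 0 -35 0;0.5 0 0 -14 0;0.5 0 0 -5 0;0.45 0 0 0 0'|grep -E 'pos|force'
python3 -m jog '0.4 0 0 -4 0;0.4 0 0 0 0'|grep -E 'pos|force'
```

```text
tcp_pos: [0.5679, 0.237, 0.0317]
wrist_force: [0.2, -0.7, -0.0]
gripper_force: 0.0
tcp_pos: [0.5671, 0.2365, 0.0265]
wrist_force: [0.3, 0.7, 0.1]
gripper_force: 0.0
```

```bash
python3 -m jog '0.4 0 0 -2.5 0;0 0 0 0 0;0 0 0 0 0;0 0 0 0 0;0 0 0 0 0'|grep -E 'pos|force|width'
python3 -m jog '0 0 0 30 0;0 0 0 45 0;0 0 0 45 0;0 0 0 40 0;0 0 0 15 0'|grep -E 'pos|force|width'
python3 -m jog '0 -20 -10 0 -2;0 -35 -18 0 -2;0 -35 -18 0 -2;0 -35 -18 0 -1;0 -35 -18 0 0'|grep -E 'pos|width'
python3 -m jog '0 -30 -15 0 0;0 -10 -6 0 0;0 0 0 -30 0;0 0 0 -30 0;0 0 0 0 0'
```

```text
tcp_pos: [0.5669, 0.2364, 0.0235]
wrist_force: [-0.3, -0.7, -0.0]
gripper_width: 0.177
gripper_force: 30.0
tcp_pos: [0.5677, 0.2369, 0.2013]
wrist_force: [-0.4, 0.4, -0.3]
gripper_width: 0.181
gripper_force: 30.0
tcp_pos: [0.405, 0.1533, 0.1972]
gripper_width: 0.179
time_s: 105.38
tcp_pos: [0.3659, 0.1324, 0.1366]
ee_rot: [[0.92, 0.392, -0.005], [0.392, -0.92, -0.004], [-0.006, 0.002, -1.0]]
wrist_force: [-0.2, 0.6, -0.7]
gripper_width: 0.183
gripper_force: 30.0
```

```bash
python3 -m jog '0 1 1 -15 0;0 0 0 -8 0;0 0 0 0 0'|grep -E 'pos|force'
python3 -m jog '0 0 0 -5 0;0 0 0 -5 0;0 0 0 -5 0'|grep -E 'pos|force'
python3 -m jog '0 1 0.5 -4 0;0 1 0.5 -4 0;0 0 0 0 0'|grep -E 'pos|force|width'
python3 -m jog '0 2 1 -3 0;0 2 1 -2 0;0 0 0 0 0'|grep -E 'pos|force'
python3 -m jog '0 2 1 -2 0;0 2 1 -1 0;0 0 0 0 0'|grep -E 'pos|force|width'
python3 -m jog '0 1 0.5 -3 0;0 1 0.5 -2 0;0 0 0 0 0'|grep -E 'pos|force'
```

```text
tcp_pos: [0.3681, 0.1345, 0.1156]
wrist_force: [0.0, -0.9, -0.1]
gripper_force: 30.0
tcp_pos: [0.3686, 0.135, 0.1017]
wrist_force: [-2.6, -0.0, 8.4]
gripper_force: 30.0
tcp_pos: [0.3703, 0.1357, 0.0933]
wrist_force: [-2.4, -0.4, 4.9]
gripper_width: 0.178
gripper_force: 30.0
tcp_pos: [0.3729, 0.1367, 0.0879]
wrist_force: [-4.9, -0.3, 5.0]
gripper_force: 30.0
tcp_pos: [0.3755, 0.1377, 0.0842]
wrist_force: [-7.8, -1.5, 5.0]
gripper_width: 0.178
gripper_force: 30.0
tcp_pos: [0.3783, 0.139, 0.0803]
wrist_force: [-7.9, -3.5, 12.6]
gripper_force: 31.7
```

```bash
python3 -m jog '0 0 0 10 0;0 -2 -1 20 0;0 0 0 40 0;0 0 0 40 0;0 0 0 20 0'|grep -E 'pos|force'
python3 -m jog '0 14 18 0 0;0 22 30 0 0;0 22 30 0 0;0 8 10 0 0;0 0 0 -10 0'|grep -E 'pos|force'
python3 -m jog '0 0 0 -12 0;0 0 0 0 0'|grep -E 'pos|force'
python3 - <<'E'
from seg import *
c=load('scene22');t=np.array(r.sense()['tcp_pos']);u=np.array([.92,.392,0])
for th in(45,50,55,60):
    a=np.radians(th);d=u*np.cos(a)+np.array([0,0,1])*np.sin(a);print(th,'butt',np.round(proj(c,t-.088*d)),'tip',np.round(proj(c,t+.092*d)))
asc('scene','scene37',proj(c,t),[('r',(0,170,60),(8,255,255)),('h',(9,135,60),(14.5,190,250)),('d',(0,0,0),(179,255,60)),('#',(15,60,100),(28,135,255))],(34,22))
E
```

```text
tcp_pos: [0.3791, 0.1403, 0.2126]
wrist_force: [0.1, 0.2, -1.6]
gripper_force: 30.0
tcp_pos: [0.4444, 0.2279, 0.1997]
wrist_force: [-0.3, -0.3, -1.4]
gripper_force: 30.0
tcp_pos: [0.4426, 0.226, 0.1862]
wrist_force: [0.1, 0.7, -1.0]
gripper_force: 30.0
45 butt [341. 161.] tip [390. 149.]
50 butt [343. 164.] tip [389. 147.]
55 butt [345. 166.] tip [387. 144.]
60 butt [346. 168.] tip [385. 142.]
134 h.hhhhhhhhhhhhhhhhh.ddddddd...ddddddddddddddddddd.dd.dd.ddd.hhhhhhhh
136 hhhhhhh.hhhhhh..hh.dddddd.#.dddddddddddddddddddd...##ddddd.hhhhhhhhh
138 hhhh.hhhhhh.ddddddddddddddddddddddddddddddd.d..dd.....dd..hhhhhhhhhh
140 hhhh.hhhh..ddddddddddddddddddddddddddddddddd...........hrrrrhhhhhhhh
142 hhhhhhhhhddddddddddddddddddddddddddddddddd..d.dd...h.rrrrrrhhhhhhhhh
144 hhhhhhhh.dddddd..ddddddddddddddddddddddd..dddd.dd.rrrrrrr.hhhhhhhhhh
146 hhhhhhhhddddddddddddddddddddddddddd..ddddd....dd.rrrrrrrhhhhhhhhhhhh
148 hhhhhhhhhdddddddddddddddddddddd........##..dddddrrrrrrhhhhhhhhhhhhhh
150 h.hhhhhh.dddddddddddddddddd.................dd.rrrhhhhhhhhhhhhhhhhhh
152 hhhhhhhh.dddddddddddddddddddd........d....
[... 211 characters left out ...]
d.#..#####.hhhhhhhhhhhhhhhhhhhhhhh
160 hhhhhhhhhhhh#######.h..dddddddddddd.########hhhhhhhhhhhhh.hhhhhhhhhh
162 hhhhhhh.hh####..hh.........dddddddd########h.hhhhhhhhhhhhh...hhhhhhh
164 hhhhhhhh####.hhhh.hh###########ddd#########hhhhhhhhhhh.hhhhhhh.hhhhh
166 hhhhhh#######.h..##########################hhhhhhhhhhh..hhhh.hhh...h
168 hhhh######################################hhhhhhhhhhh.hhhhh.hhh..hh.
170 hh#######################################hhhhhhhh.hhhh.hhhh...hhhhh.
172 h######################################hhhhhhhh..hh..h.hhhhh.h..h..h
174 #####################################.hhhhhhhh..hhh..hh..hh.hh.hhhhh
176 ####################################hhhhhhhhhhh.h..hhhh.h..hhhh.hhh.
col0 330
```

```bash
python3 -m jog '0 4.5 2 -5 0;0 0 0 -3 0;0 0 0 0 0'|grep -E 'pos|force'
python3 -m jog '0 0 0 -4 0;0 0 0 0 0'|grep -E 'pos|force'
python3 -m jog '0 0 0 -4 0;0 0 0 -3 0;0 0 0 0 0'|grep -E 'pos|force'
python3 -m jog '0 0 0 -3 0;0 0 0 -3 0;0 0 0 0 0'|grep -E 'pos|force'
```

```text
tcp_pos: [0.4483, 0.2292, 0.1792]
wrist_force: [-0.8, 0.9, -1.1]
gripper_force: 30.0
tcp_pos: [0.4482, 0.2292, 0.1752]
wrist_force: [-0.2, 0.1, -0.9]
gripper_force: 30.0
tcp_pos: [0.4482, 0.2292, 0.1682]
wrist_force: [-0.6, -0.6, -0.1]
gripper_force: 30.0
tcp_pos: [0.448, 0.229, 0.1622]
wrist_force: [-0.6, -0.3, -0.0]
gripper_force: 30.0
```

In. Same levering as before.

```bash
python3 -m jog '0 -2 -1 -2 0;0 -2 -1 -1 0;0 0 0 0 0'|grep -E 'pos|force'
python3 -m jog '0 -3 -1 0 0;0 -3 -1 0.5 0;0 0 0 0 0'|grep -E 'pos|force'
python3 -m jog '0 -3 -1 1 0;0 -3 -2 2 0;0 0 0 0 0'|grep -E 'pos|force'
python3 -m jog '0 -3 -1 1 0;0 -3 -1 1 0;0 0 0 0 0'|grep -E 'pos|force'
python3 -m jog '0 1 0 -3 0;0 0 0 -3 0;0 0 0 0 0'|grep -E 'pos|force'
python3 -m jog '0 0 0 -3 0;0 0 0 -2 0;0 0 0 0 0'|grep -E 'pos|force'
```

```text
tcp_pos: [0.4443, 0.2274, 0.1595]
wrist_force: [0.4, 0.2, -0.3]
gripper_force: 30.0
tcp_pos: [0.44, 0.2266, 0.1609]
wrist_force: [4.4, 1.2, -2.7]
gripper_force: 31.4
tcp_pos: [0.4376, 0.2267, 0.1653]
wrist_force: [10.3, 4.5, -4.9]
gripper_force: 36.4
tcp_pos: [0.4337, 0.2256, 0.1681]
wrist_force: [15.8, 3.2, -7.4]
gripper_force: 39.9
tcp_pos: [0.4343, 0.2258, 0.1632]
wrist_force: [12.3, 4.5, 2.5]
gripper_force: 35.8
tcp_pos: [0.4343, 0.2259, 0.1585]
wrist_force: [12.0, 4.8, 3.6]
gripper_force: 35.2
```

```bash
python3 -m jog '0.3 0 0 0 0;0.55 0 0 0 0;0.55 0 0 0 0;0.55 0 0 0 0'|grep -E 'pos|width'
python3 -m jog '0.55 0 0 15 0;0.55 0 0 40 0;0.55 0 0 50 0;0.55 0 0 30 0'|grep -E 'pos|force'
python3 -m jog '0 42 18 0 0;0 44 18 0 0;0 0 0 -40 0;0 0 0 -45 0;0 0 0 -12 0'|grep -E 'pos|force|width'
python3 -m jog '0 -12 -5 0 0;0 -12 -5 0 0;0 -12 -5 0 0'|grep -E 'pos|force'
python3 -m jog '0 -9 -4 0 0;0 -9 -4 -2 0;0 -9 -4 -2 0'|grep -E 'pos|force'
python3 -m jog '0 -9 -4 -2 0;0 -9 -4 -2 0;0 0 0 0 0'|grep -E 'pos|force'
python3 -m jog '0 -5 -2 0 0;0 -4 -2 0 0;0 0 0 0 0'|grep -E 'pos|force'
python3 -m jog '0.3 18 8 0 0;0.3 0 0 40 0;0.3 10 10 60 0;0.3 20 50 20 0;0.3 20 50 0 0'|grep -E 'pos|force'
python3 -m jog '0.3 10 60 0 0;0.3 0 60 0 0;0.3 0 40 0 0;0.3 0 0 0 0;0.3 0 0 0 0'|grep -E 'pos|force|time'
python3 - <<'E'
from seg import *
M=[('r',(0,170,60),(8,255,255)),('b',(100,110,50),(128,255,255)),('d',(0,0,0),(179,255,60)),('#',(15,60,100),(28,135,255))]
c=load('scene22');asc('scene','scene38',proj(c,W0[1]+[0,0,.05]),M,(32,34))
s=load('side22');asc('side','side38',proj(s,W0[1]+[0,0,.04]),M,(45,30))
for w in W0[:3]: print('exp top',proj(c,w+[0,0,.09]),proj(s,w+[0,0,.09]))
c,s=load('scene38'),load('side38')
for k,lo,hi in(('brass',(15,100,110),(26,230,255)),('green',(40,60,15),(85,255,150)),('white',(0,0,150),(179,60,255)),('red',(0,190,80),(8,255,255)),('brown',(0,80,20),(12,220,75)),('blue',(95,120,60),(125,255,255))):
    for q,R in((c,(90,190,320,330)),(s,(240,180,430,350))): print(k,[tuple(float(x) for x in b) for b in blobs(q,lo,hi,60,R)])
E
```

```text
tcp_pos: [0.4269, 0.22, 0.1536]
gripper_width: 0.513
tcp_pos: [0.4277, 0.2206, 0.2915]
wrist_force: [0.9, 1.1, 0.0]
gripper_force: 0.0
tcp_pos: [0.5118, 0.2551, 0.1887]
wrist_force: [0.4, -0.8, -0.4]
gripper_width: 0.07
gripper_force: 0.0
tcp_pos: [0.477, 0.2415, 0.1939]
wrist_force: [0.0, 0.2, 0.0]
gripper_force: 0.0
tcp_pos: [0.4498, 0.2291, 0.188]
wrist_force: [-0.4, 0.2, 0.1]
gripper_force: 0.0
tcp_pos: [0.4318, 0.221, 0.1839]
wrist_force: [0.5, 0.3, 1.0]
gripper_force: 0.0
tcp_pos: [0.4232, 0.2173, 0.1841]
wrist_force: [-0.2, 0.6, -0.4]
gripper_force: 0.0
tcp_pos: [0.4929, 0.3371, 0.3075]
wrist_force: [0.2, 0.5, -0.1]
gripper_force: 0.0
time_s: 117.18
tcp_pos: [0.5015, 0.4951, 0.3036]
wrist_force: [0.2, -0.3, 0.8]
gripper_force: 0.0
112 ................................................................
114 ................................................................
116 ................................................................
118 ................................................................
120 ................................................................
122 ...
[... 5647 characters left out ...]
, 290.0, 209.0, 9.0, 12.0), (76.0, 247.8, 256.7, 243.0, 252.0, 11.0, 12.0)]
red [(301.0, 221.1, 213.2, 202.0, 202.0, 36.0, 25.0), (192.0, 250.7, 239.7, 241.0, 230.0, 20.0, 20.0)]
red [(241.0, 293.4, 228.3, 284.0, 218.0, 20.0, 29.0), (348.0, 263.9, 275.1, 249.0, 257.0, 30.0, 35.0)]
brown [(185.0, 294.5, 220.1, 285.0, 212.0, 20.0, 21.0), (197.0, 213.2, 261.9, 204.0, 250.0, 18.0, 24.0)]
brown [(123.0, 245.3, 184.5, 240.0, 180.0, 14.0, 12.0), (329.0, 319.0, 254.2, 312.0, 239.0, 16.0, 30.0)]
blue [(659.0, 175.2, 235.7, 156.0, 224.0, 38.0, 24.0)]
blue [(649.0, 403.7, 260.6, 389.0, 244.0, 32.0, 35.0), (654.0, 301.2, 301.3, 287.0, 283.0, 30.0, 37.0), (1125.0, 373.9, 318.5, 356.0, 298.0, 44.0, 41.0)]
```

Run:
```python
from seg import *
c,s=load('scene38'),load('side38')
f=lambda q,lo,hi,R: max(blobs(q,lo,hi,15,R))
a=f(c,(0,170,60),(8,255,255),(335,135,356,165));b=f(s,(0,170,60),(8,255,255),(180,145,205,170))
print('scraper head',a,b,tri(c,a[1:3],s,b[1:3]))
a=f(c,(100,110,50),(128,255,255),(345,130,362,165));b=f(s,(100,110,50),(128,255,255),(170,150,190,172))
print('turner handle vis',a,b,tri(c,a[1:3],s,b[1:3]))
a=f(c,(0,0,0),(179,255,60),(350,128,362,152));b=f(s,(0,0,0),(179,255,60),(170,146,188,172));print('turner head',tri(c,a[1:3],s,b[1:3]))
print('spoon tip',tri(c,(369,121.5),s,(161.5,143)))
d=cv2.absdiff(load('scene22')['pixels'],c['pixels'])[215:250,255:280].max();print('jar diff',d)
for n in('scene0','scene22','scene38'): q=load(n);print(n,f(q,(5,120,70),(16,255,230),(258,225,276,240))[:3])
```

```text
scraper head (np.int32(111), np.float64(346.4), np.float64(151.6), np.int32(342), np.int32(142), np.int32(10), np.int32(20)) (np.int32(169), np.float64(194.4), np.float64(158.5), np.int32(188), np.int32(150), np.int32(14), np.int32(19)) [3.923e+02 2.069e+02 1.675e+02 3.000e-01]
turner handle vis (np.int32(59), np.float64(353.5), np.float64(154.2), np.int32(350), np.int32(147), np.int32(8), np.int32(15)) (np.int32(60), np.float64(181.2), np.float64(166.0), np.int32(178), np.int32(160), np.int32(8), np.int32(12)) [371.8 256.  115.9   2.6]
turner head [371.6 254.1 168.1   2.4]
spoon tip [349.9 307.7 198.    6.3]
jar diff 59
scene0 (np.int32(116), np.float64(266.2), np.float64(233.6))
scene22 (np.int32(119), np.float64(266.3), np.float64(233.6))
scene38 (np.int32(119), np.float64(266.3), np.float64(233.6))
```

```bash
python3 -c "
from station import r
print(r.finish_job())"
```

```text
the job is handed in; nothing more can be done
None
```

The job is handed in, and the last pictures show it done: vinegar, chilli and oil stand cap up in the lane beside the unmoved jar and grinder, and spoon, turner and scraper are handle-down at the bottom of wells 0, 1 and 2, leaning slightly toward the robot (no brush was present), at about 117 s of the 210 s limit; the vinegar was dropped once on the way and picked up again.

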